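# Stack the biscuit tree and hang up the cutters

### The job

Baking is done: build the biscuit tree in the middle of the plate from all the biscuits on the cooling rack, lying flat with their holes upward, largest at the bottom to smallest on top and centred on one another. Put the three cutters away on the utensil carousel by their handles, one to a hook: for each cutter first turn the carousel so that an empty hook faces the front, towards the robot, then hang the cutter on a hook. Leave the lemon and the garlic where they are.

Things in the scene. Friction and masses are not known exactly. Their poses are not given: they have to be found in the camera images.
- biscuit_70: round golden biscuit with docking holes on top, 70 mm diameter, 14 mm thick, crisp and rigid, about 20 to 50 g; starts flat, holes up, on the cooling rack (rack top 18 mm above the worktop). Origin: centre of its underside; z up through its thickness. Two to four of the four biscuit sizes (70, 62, 54, 46 mm) are there; an absent one reads None from the start.
- biscuit_62: round golden biscuit with docking holes on top, 62 mm diameter, 14 mm thick, crisp and rigid, about 20 to 50 g; starts flat, holes up, on the cooling rack (rack top 18 mm above the worktop). Origin: centre of its underside; z up through its thickness. Two to four of the four biscuit sizes (70, 62, 54, 46 mm) are there; an absent one reads None from the start.
- biscuit_54: round golden biscuit with docking holes on top, 54 mm diameter, 14 mm thick, crisp and rigid, about 20 to 50 g; starts flat, holes up, on the cooling rack (rack top 18 mm above the worktop). Origin: centre of its underside; z up through its thickness. Two to four of the four biscuit sizes (70, 62, 54, 46 mm) are there; an absent one reads None from the start.
- biscuit_46: round golden biscuit with docking holes on top, 46 mm diameter, 14 mm thick, crisp and rigid, about 20 to 50 g; starts flat, holes up, on the cooling rack (rack top 18 mm above the worktop). Origin: centre of its underside; z up through its thickness. Two to four of the four biscuit sizes (70, 62, 54, 46 mm) are there; an absent one reads None from the start.
- cutter_70: steel round biscuit cutter on its cutting edge: ring 70 mm outside diameter, 30 mm high, 3 mm wall, with an arched strap handle over it (strap 14 mm wide along x, 3 mm thick). The arch spans the ring along y and is open along x, so a hook enters along x; its underside is 72, its top 75 mm above the origin, the opening 42 mm high. 75 g. Origin: centre of the ring at its lower edge, z up.
- cutter_70_eye (a point): point on the 70 mm cutter in the middle of the underside of the arched handle, 72 mm above its origin: what rests on the hook. Same axes as the cutter.
- cutter_62: steel round biscuit cutter on its cutting edge: ring 62 mm outside diameter, 30 mm high, 3 mm wall, with an arched strap handle over it (strap 14 mm wide along x, 3 mm thick). The arch spans the ring along y and is open along x, so a hook enters along x; its underside is 72, its top 75 mm above the origin, the opening 42 mm high. 75 g. Origin: centre of the ring at its lower edge, z up.
- cutter_62_eye (a point): point on the 62 mm cutter in the middle of the underside of the arched handle, 72 mm above its origin: what rests on the hook. Same axes as the cutter.
- cutter_54: steel round biscuit cutter on its cutting edge: ring 54 mm outside diameter, 30 mm high, 3 mm wall, with an arched strap handle over it (strap 14 mm wide along x, 3 mm thick). The arch spans the ring along y and is open along x, so a hook enters along x; its underside is 72, its top 75 mm above the origin, the opening 42 mm high. 75 g. Origin: centre of the ring at its lower edge, z up.
- cutter_54_eye (a point): point on the 54 mm cutter in the middle of the underside of the arched handle, 72 mm above its origin: what rests on the hook. Same axes as the cutter.
- hook_a (a point): seat middle of a hook that starts empty: on top of its 6 mm wire, 198 mm up, 100 mm from the carousel axis (axes are the rotor's). The hook points straight out: arm top 209 mm high out to 78 mm from the axis, level seat from 88 to 112 mm, upturned ball tip, top 219 mm high, 121 mm from the axis. A handle goes in over the tip, arch across the hook, and is let down into the seat.
- hook_b (a point): seat middle of a hook that starts empty: on top of its 6 mm wire, 198 mm up, 100 mm from the carousel axis (axes are the rotor's). The hook points straight out: arm top 209 mm high out to 78 mm from the axis, level seat from 88 to 112 mm, upturned ball tip, top 219 mm high, 121 mm from the axis. A handle goes in over the tip, arch across the hook, and is let down into the seat.
- hook_c (a point): seat middle of a hook that starts empty: on top of its 6 mm wire, 198 mm up, 100 mm from the carousel axis (axes are the rotor's). The hook points straight out: arm top 209 mm high out to 78 mm from the axis, level seat from 88 to 112 mm, upturned ball tip, top 219 mm high, 121 mm from the axis. A handle goes in over the tip, arch across the hook, and is let down into the seat.
- carousel: fixed foot and post of the utensil carousel, round wooden foot 170 mm across, 18 mm high. Origin: the carousel's axis at the worktop. Its -x axis is the front, facing the robot within 0.15 rad.
- rotor (a joint): turning part of the carousel (hub, key, five hooks 72 degrees apart), angle in rad, growing anticlockwise from above; turns either way without end stop in use, friction about 0.12 N m, stays where left. Two neighbouring hooks carry a small whisk and a scoop, fixed on, under 55 mm wide, reaching down to 60 mm above the worktop; three are empty.
- key (a point): wooden turning key on top of the carousel axis, part of the rotor: upright bar 50 mm long (along this point's x), 14 mm thick (along its y), from 233 to 263 mm above the worktop; the point is on the axis, 255 mm up. Pinched across its thickness it turns the rotor; the hooks and all else on the carousel are lower than 236 mm.
- plate: white side plate, 192 mm diameter, rim 16 mm high, flat middle of about 60 mm radius whose surface is 5 mm above the worktop. Loose, 0.3 kg. Origin: centre of its underside.
- cooling_rack: chromed wire cooling rack, 200 mm (x) by 310 mm (y), its top 18 mm above the worktop. Fixed. Origin: centre, at the worktop. Room to mind: wall cabinets hang over the back of the worktop, from about x = 0.58 m on and for y above -0.17 m, underside about 0.43 m up; over the carousel it is open.
- lemon: lemon, 71x53x51 mm, a bystander
- garlic: bulb of garlic, 60x60x59 mm, a bystander
Not all that is in view belongs to the job. Leave any red look-alike of the cutter_62 alone. Leave any red look-alike of the biscuit_70 alone.

How it is judged:
By the outcome, as a careful person would: the job done as asked, in the order asked, and still so for the second after the job is handed in, with the robot touching nothing.
Of biscuit_70, biscuit_62, biscuit_54, biscuit_46 only 2 to 4 are there at a start; the rules pass over those that are not, and their reading is None.
At some moment in a run one of biscuit_70, biscuit_62, biscuit_54, biscuit_46 may be knocked a few centimetres aside while the robot is not near it.
It also fails if it takes over 210 s, if anything falls off the work surface, if the arm or the gripper's body presses on something with over 40 N, if the wrist force passes 120 N, or if a joint passes its speed limit or range.

### The arm

A 6-joint arm with a two-finger parallel gripper is mounted at the origin on a cart in front of the work surface, level with it; the furniture and walls round the work are solid. World frame = base frame: x ahead of the robot, y to its left, z up, the work surface at z = 0. Lengths are in mm, angles in rad, forces in N, time in s.
With the tool pointing down it reaches from about 350 to 1000 mm from the base axis. Payload 7.1 kg.
Tool frame: the origin (TCP) lies on the centre line of the jaws, within the pads' length; the fingertips stand 25 mm ahead of it and the grasp point (between the pads) lies 6 mm ahead of it; z points along the fingers, y is the line along which they close (so a half turn about z gives the same grasp; the last joint's range is limited). The gripper opens to 85 mm and grips with 20 to 120 N. Pads are 22 mm wide; open, the fingers measure 114 mm over their backs; the gripper's body (76 mm by 85 mm) begins 54 mm behind the grasp point. The pads swing forward as they close: fully open they stand 13 mm farther back than shut.
Start: joints at [1.132, 0.423, 1.63, -0, 1.089, -0.019], TCP at [254.704, 570.728, 218.319] pointing down, gripper open.
Joint ranges: [-3, 3], [-0.9, 2.11], [0.09, 2.58], [-1.31, 4.45], [0.11, 2.69], [-2.54, 2.54]. Speed limits (rad/s): [2.39, 2.39, 3.01, 3.14, 3.14, 3.14].

### API

Orientations are given as a unit quaternion [x, y, z, w].
In Python, from cell import readout, vision, order, nets gives the robot as it stands.
- The arm moves only by the tool carry_out, never from a script. Its argument "commands" is a list that holds one entry, the list of rows, each a list of 7 numbers: the shift along the world's x, y, z in mm, then the turn, a rotation vector about the world's x, y, z in rad, then the finger opening in mm, from 0 to 85.4. In form: [[[x, y, z, rx, ry, rz, gripper], ...]]. A call has 1 to 8 rows; each row is the pose to reach, as a shift and turn from the pose commanded when the call began; what a row does not reach only later rows make up. A row lasts 1/8 s, in which the tool goes at most 62.5 mm and 10.7 degrees, less where a joint would pass 70% of its speed; a pose out of reach is approached as far as the arm can. A call with a gripper value outside its range is refused whole. The fingers move at their own pace and stop on an object; "grip_force" is the grip in N (left out, the last holds). Time passes only in rows, so rows that repeat a pose let the fingers close. It gives the time, the measured TCP pose, the force, the opening and the grip force at its end, in the units of the state.
- readout.get_state(): the state, without advancing time (a new reading comes with each control period).
- vision.snapshot(name): name is "scene" or "top" or "wrist"; returns the picture (384x512x3 uint8, blue, green, red); there is no depth.
- vision.calibration(name): a dict with "camera_matrix" (3x3 intrinsics, pixels), "view" (4x4, takes a point from world to camera coordinates). Camera axes: x right, y up, looking along -z (the intrinsics and any distortion apply to the point x, -y, -z); pixel columns grow to the right and rows downward; lengths in mm; the calibration is good to about 2 mm. A picture is of the moment at which its call begins: read the wrist's pose just before it. calibration takes no time and is no camera call; for the wrist camera it gives the pose at the moment of the call.
- order.finish_job(): hands the job in; it is judged then, once.
Trained networks look in the newest picture that a camera, given by its name, has taken for a name from the list of things; names that differ only in an ending like _2 or _b are one class to them, and where a whole thing is asked for, a point or a joint stands for the part that bears it (a point fixed in the world has none). Each returns a list of dicts, best first, with "conf" (0 to 1); they miss things now and then, are a little off and sometimes report something else, mostly with a low value. They report only what shows in the picture. A call takes as long as a camera call. They do not tell look-alikes from the thing itself.
- nets.find_in(camera, query): "rect" ([centre column, centre row, width, height] in pixels, round what is visible of it).
- nets.trace(camera, query): "region" (384x512 bool, what is visible of it) and "rect" ([centre column, centre row, width, height] in pixels, round what is visible of it).
The state is a dict: "t": time; "joint_pos": joint angles; "qvel": joint speeds; "joint_torque": joint torques, N m; "position": TCP position; "ee_rot": TCP orientation; "force": force on the tool from outside, world axes, zero at the start; "ft_torque": the same for the moment, N m; "gripper_width": finger opening in mm; "finger_force": force on a finger pad.
Only numpy, scipy, OpenCV 4.12 (cv2) and the standard library are available. Lean on these libraries where they do the work, as an engineer would, in place of code of your own. Each camera call takes 0.05 s, during which the arm holds its last target. There are 200 camera calls.

## Working session

There is one attempt and no reset: what is moved stays moved. The work goes in short steps, Python scripts to look and compute and a tool call to move; the robot and the scene stay as the last step left them, time stands still between calls to the robot, and variables do not carry over. Pictures are saved under pics/ and viewed, at most 14 in all, crops included, and the job is handed in when it is done.

Besides the shell and the picture viewer there is one more tool, called after "Emit:" as name([rows], argument=value, ...), one row to a line, values as JSON. carry_out: Moves the arm, as the interface text tells. Its arguments: {"type":"object","properties":{"commands":{"type":"array","items":{"type":"array","items":{"type":"array","items":{"type":"number"}}}},"grip_force":{"type":"number"}},"required":["commands"]}

```bash
ls; mkdir -p pics; cat > h.py <<'E'
import numpy as np, cv2
from cell import readout, vision, order, nets
def ray(cam,px):
    c=vision.calibration(cam);K=np.array(c["camera_matrix"]);V=np.array(c["view"])
    d=np.linalg.inv(K)@np.array([px[0],px[1],1.]);d=np.array([d[0],-d[1],-d[2]])
    R=V[:3,:3];return -R.T@V[:3,3],R.T@d
def at(cam,px,z):
    o,d=ray(cam,px);return (o+d*(z-o[2])/d[2])
def proj(cam,p):
    c=vision.calibration(cam);K=np.array(c["camera_matrix"]);V=np.array(c["view"])
    q=V[:3,:3]@np.array(p)+V[:3,3];q=K@np.array([q[0],-q[1],-q[2]]);return q[:2]/q[2]
E
python3 - <<'E'
from h import *
a=vision.snapshot("scene");cv2.imwrite("pics/scene.png",a)
b=vision.snapshot("top");cv2.imwrite("pics/top.png",b)
for n in ["scene","top"]:
    c=vision.calibration(n);V=np.array(c["view"]);print(n,list(c),(-V[:3,:3].T@V[:3,3]).round(),np.array(c["camera_matrix"]).round(1).tolist(),(V[2,:3]).round(2))
for q in ["biscuit_70","biscuit_62","biscuit_54","biscuit_46","cutter_70","cutter_62","cutter_54","hook_a","key","carousel","plate","cooling_rack","lemon","garlic"]:
    for n in ["top","scene"]:
        print(q,n,[(round(r["conf"],2),np.round(r["rect"]).astype(int).tolist(),at(n,r["rect"][:2],0)[:2].round().astype(int).tolist()) for r in nets.find_in(n,q)][:6])
print(readout.get_state())
E
```

```text
pics
scene ['camera_matrix', 'view'] [-107.  647.  632.] [[362.3, 0.0, 250.4], [0.0, 362.3, 190.7], [0.0, 0.0, 1.0]] [-0.64  0.64  0.43]
top ['camera_matrix', 'view'] [ 370.  -51. 1407.] [[428.1, 0.0, 257.0], [0.0, 428.1, 183.1], [0.0, 0.0, 1.0]] [-0.17  0.01  0.99]
biscuit_70 top [(0.86, [251, 238, 23, 20], [429, -46]), (0.79, [191, 219, 12, 18], [492, 152]), (0.66, [230, 222, 12, 18], [479, 24]), (0.56, [208, 238, 23, 18], [428, 93])]
biscuit_70 scene [(0.83, [291, 249, 21, 18], [460, -82]), (0.77, [264, 274, 24, 18], [439, 63]), (0.75, [230, 276, 20, 15], [504, 131])]
biscuit_62 top [(0.86, [251, 238, 23, 20], [429, -46]), (0.79, [191, 219, 12, 18], [492, 152]), (0.66, [230, 222, 12, 18], [479, 24]), (0.56, [208, 238, 23, 18], [428, 93])]
biscuit_62 scene [(0.83, [291, 249, 21, 18], [460, -82]), (0.77, [264, 274, 24, 18], [439, 63]), (0.75, [230, 276, 20, 15], [504, 131])]
biscuit_54 top [(0.86, [251, 238, 23, 20], [429, -46]), (0.79, [191, 219, 12, 18], [492, 152]), (0.66, [230, 222, 12, 18], [479, 24]), (0.56, [208, 238, 23, 18], [428, 93])]
biscuit_54 scene [(0.83, [291, 249, 2
[... 2988 characters left out ...]
]
{'t': 1.5, 'joint_pos': array([ 1.13199993e+00,  4.23100366e-01,  1.62990813e+00,  2.37704764e-05,
        1.08858553e+00, -1.90193701e-02]), 'qvel': array([-0.00128994, -0.00148299, -0.00137106, -0.00135328,  0.0003891 ,
       -0.00066834]), 'joint_torque': array([ 9.79870674e-04, -5.57340431e+01, -2.82133788e+01,  1.36971872e-05,
        1.00240326e-03, -2.18504745e-06]), 'position': array([254.69753228, 570.73066881, 218.31563138]), 'ee_rot': array([ 2.08356252e-01,  9.78053001e-01,  1.72093933e-06, -1.04110520e-05]), 'force': array([0.30066063, 0.3665911 , 0.78729103]), 'ft_torque': array([ 0.00459643, -0.01057487,  0.00482634]), 'finger_force': 0.0, 'gripper_width': 85.7455883426777}
```

```bash
python3 -c "
import cv2
a=cv2.imread('pics/scene.png');b=cv2.imread('pics/top.png')
cv2.imwrite('pics/scene_b.png',cv2.resize(a,(800,600)));cv2.imwrite('pics/top_b.png',cv2.resize(b,(800,600)))"
```

```text
(no output)
```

View pics/scene_b.png

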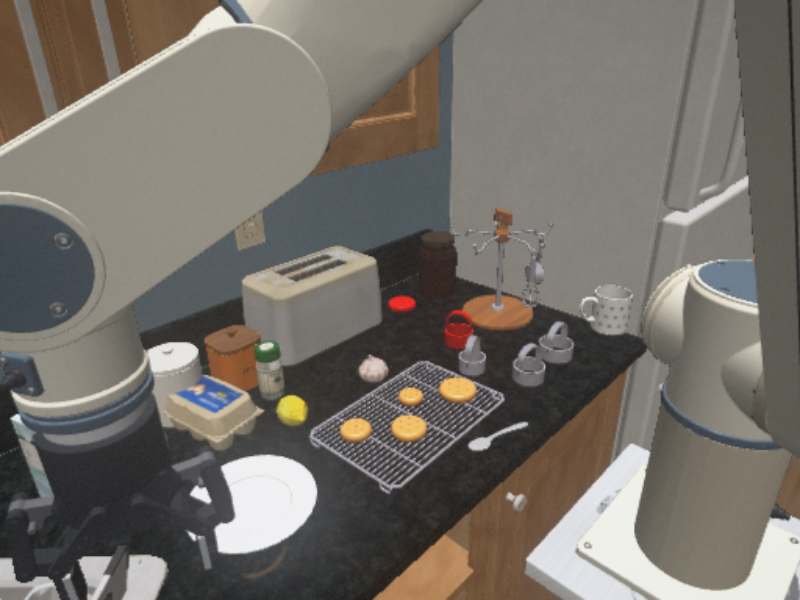

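View pics/top_b.png

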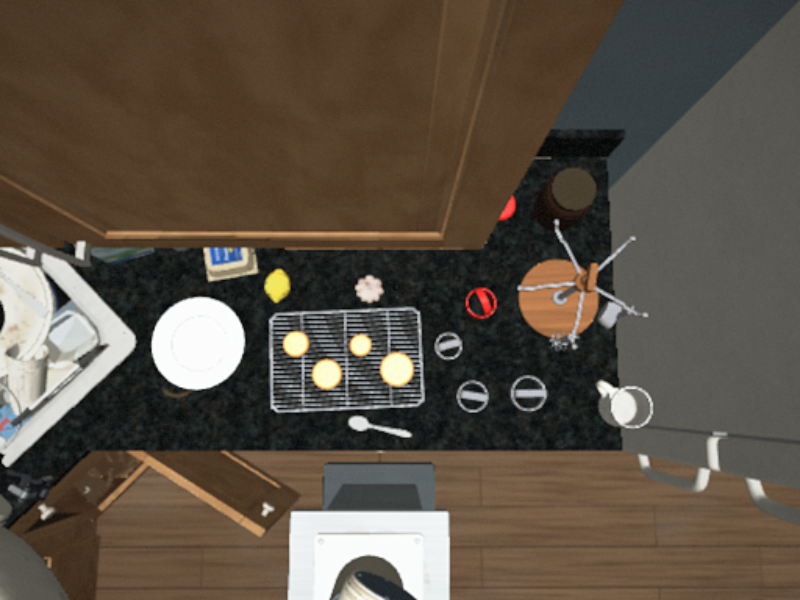

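The scene view shows four biscuits on the rack: 356,430, 408,428, 411,396 and 458,389. The three steel cutters are at 472,358, 529,367 and 556,345. The red cutter (459,330) and red disc (402,303) are look-alikes to leave alone. In the top view, by size, 70 is at 397,369, 62 at 326,374, 54 at 295,344 and 46 at 360,345. The steel cutters are at 529,393 (70), 473,397 (62) and 448,346 (54).

```bash
cat >> h.py <<'E'
def biscuits(cam,z=32,minA=40):
    a=vision.snapshot(cam);h=cv2.cvtColor(a,cv2.COLOR_BGR2HSV)
    m=cv2.inRange(h,(12,90,120),(28,255,255));n,l,s,c=cv2.connectedComponentsWithStats(m)
    o=[]
    for i in range(1,n):
        if s[i,4]<minA: continue
        cn=cv2.findContours((l==i).astype(np.uint8),cv2.RETR_EXTERNAL,cv2.CHAIN_APPROX_NONE)[0][0][:,0]
        w=np.array([at(cam,p,z)[:2] for p in cn]).astype(np.float32)
        (cx,cy),(A,B),_=cv2.fitEllipse(w) if len(w)>5 else ((0,0),(0,0),0)
        o.append((s[i,4],c[i].round(1).tolist(),round(cx,1),round(cy,1),round(A,1),round(B,1)))
    return a,o
def show(p,n): cv2.imwrite("pics/"+n+".png",p)
E
python3 - <<'E'
from h import *
from scipy.spatial.transform import Rotation as R
s=readout.get_state();r=R.from_quat(s["ee_rot"]).as_matrix()
c=vision.calibration("wrist");V=np.array(c["view"]);o=-V[:3,:3].T@V[:3,3]
print("cam in tool",(r.T@(o-s["position"])).round(1),"axis",(r.T@V[:3,:3].T).round(2).tolist(),np.array(c["camera_matrix"]).round().tolist())
for cam in ["top","scene"]:
    for b in biscuits(cam,32,40 if cam=="top" else 100)[1]: print(cam,b)
E
```

```text
cam in tool [  66.3   -0.  -155.9] axis [[-0.0, 0.97, 0.26], [1.0, 0.0, -0.0], [-0.0, 0.26, -0.97]] [[288.0, 0.0, 253.0], [0.0, 288.0, 191.0], [0.0, 0.0, 1.0]]
top (np.int32(980), [177.5, 149.6], 749.1, 235.0, 78.8, 967.8)
top (np.int32(484), [354.2, 174.7], 630.9, -385.5, 62.7, 129.0)
top (np.int32(305), [377.0, 192.1], 568.7, -455.7, 29.5, 158.4)
top (np.int32(254), [177.2, 182.1], 607.9, 194.2, 49.6, 65.5)
top (np.int32(896), [351.1, 198.7], 556.3, -373.0, 104.0, 129.3)
top (np.int32(82), [189.5, 219.9], 485.8, 152.2, 52.0, 52.2)
top (np.int32(68), [230.3, 220.5], 483.4, 20.0, 43.9, 44.6)
top (np.int32(108), [253.5, 236.2], 434.1, -55.0, 68.0, 68.4)
top (np.int32(96), [208.9, 239.1], 424.4, 88.0, 59.2, 60.7)
top (np.int32(1087), [112.8, 314.9], 126.6, 350.4, 156.1, 335.2)
top (np.int32(87), [160.2, 299.8], 237.0, 235.1, 5.8, 136.7)
top (np.int32(175), [174.6, 292.3], 259.7, 193.3, 16.5, 153.4)
top (np.int32(40), [226.4, 289.2], 266.1, -1935.4, 3.1, 32511.4)
top (np.int32(298), [319.2, 292.5], 258.4, -257.2, 20.0, 214.7)
top (np.int32(53), [189.8, 303.6], 226.7, 143.8, 8.6, 99.8)
t
[... 509 characters left out ...]
.int32(56), [322.5, 360.4], 56.4, -267.7, 9.4, 75.4)
top (np.int32(165), [350.7, 378.1], 4.7, -351.7, 14.7, 171.8)
scene (np.int32(286), [250.7, 69.4], 1246.7, -1087.6, 1082.6, 4191.5)
scene (np.int32(650), [318.3, 199.5], 559.6, -361.0, 152.2, 164.2)
scene (np.int32(752), [149.6, 228.1], 853.9, 163.6, 96.0, 277.4)
scene (np.int32(302), [292.5, 249.1], 428.6, -47.4, 66.3, 76.5)
scene (np.int32(147), [262.4, 253.4], 477.3, 27.1, 42.5, 53.4)
scene (np.int32(296), [186.7, 262.1], 604.0, 198.0, 50.5, 87.3)
scene (np.int32(316), [261.3, 273.6], 418.5, 94.8, 58.3, 67.6)
scene (np.int32(248), [227.2, 274.9], 479.9, 159.0, 50.6, 60.1)
scene (np.int32(1585), [277.8, 364.7], 208.4, 267.2, 67.1, 164.8)
```

Emit:
carry_out([
  [[60,-60,150,0,0,0,85],[100,-120,180,0,0,0,85],[110,-180,200,0,0,0,85],[120,-240,200,0,0,0,85],[130,-300,200,0,0,0,85],[130,-360,200,0,0,0,85],[130,-420,200,0,0,0,85],[130,-480,200,0,0,0,85]],
])

```text
t: 2.6
position: [380.2, 169.8, 414.5]
ee_rot: [0.208, 0.978, 0.0, 0.001]
force: [1.4, 0.3, -0.1]
gripper_width: 85.1
finger_force: 0.0
```

```bash
python3 - <<'E'
from h import *
a,b=biscuits("wrist",32,100);show(a,"w1")
for x in b: print(x)
for r in nets.trace("wrist","plate")[:2]:
    cn=max(cv2.findContours(r["region"].astype(np.uint8),cv2.RETR_EXTERNAL,cv2.CHAIN_APPROX_NONE)[0],key=len)[:,0]
    print(r["conf"],r["rect"],cv2.fitEllipse(np.array([at("wrist",p,16)[:2] for p in cn]).astype(np.float32)))
vision.snapshot("top")
for r in nets.trace("top","plate")[:2]:
    cn=max(cv2.findContours(r["region"].astype(np.uint8),cv2.RETR_EXTERNAL,cv2.CHAIN_APPROX_NONE)[0],key=len)[:,0]
    print(r["conf"],r["rect"],cv2.fitEllipse(np.array([at("top",p,16)[:2] for p in cn]).astype(np.float32)))
print(readout.get_state()["position"])
E
```

```text
(np.int32(1398), [306.2, 12.6], 210.0, 346.9, 35.7, 230.6)
(np.int32(342), [223.6, 187.0], 422.3, 81.4, 59.4, 60.4)
(np.int32(358), [267.3, 202.7], 483.7, 145.4, 51.9, 52.0)
(np.int32(898), [161.5, 219.4], 431.7, -60.7, 66.3, 69.2)
(np.int32(379), [205.9, 226.5], 480.9, 13.3, 43.2, 45.1)
(np.int32(592), [309.1, 246.1], 606.1, 186.3, 49.3, 65.8)
(np.int32(224), [80.1, 353.2], 641.5, -390.6, 24.2, 69.3)
0.58 [365.4, 158.2, 101.3, 90.5] ((490.2278137207031, 355.2681579589844), (187.70960998535156, 188.42486572265625), 34.66117477416992)
0.7 [126.5, 208.5, 63.9, 36.6] ((511.93572998046875, 360.1722106933594), (133.26084899902344, 184.62103271484375), 171.1318817138672)
0.38 [374.6, 182.8, 75.5, 82.5] ((596.3743896484375, -490.52532958984375), (98.00340270996094, 167.229736328125), 131.40377807617188)
[380.44518258 170.80760325 414.33075927]
```

View pics/w1.png

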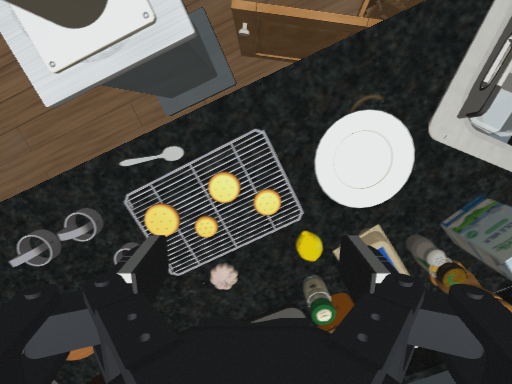

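The wrist view shows the rack with biscuits 70 at 161,219, 62 at 224,187, 54 at 267,203 and 46 at 206,227. The plate is at 365,158.

Emit:
carry_out([
  [[20,-60,-30,0,0,-0.18,85],[35,-120,-60,0,0,-0.36,85],[53,-180,-100,0,0,-0.54,85],[53,-229,-150,0,0,-0.72,85],[53,-229,-200,0,0,-0.9,85],[53,-229,-200,0,0,-1.08,85],[53,-229,-200,0,0,-1.147,85],[53,-229,-200,0,0,-1.147,85]],
])

```text
t: 3.8
position: [433.7, -56.2, 213.4]
ee_rot: [0.705, 0.709, -0.0, -0.0]
force: [0.5, -0.7, 1.0]
gripper_width: 85.3
finger_force: 0.0
```

```bash
python3 - <<'E'
from h import *
s=readout.get_state();print(s["position"],s["ee_rot"],s["qvel"].round(3))
a,b=biscuits("wrist",32,100)
for x in b: print(x)
print(readout.get_state()["position"])
for x in biscuits("top",32,60)[1]:
    if x[4]>30 and x[5]<75: print("top",x)
E
```

```text
[433.74032247 -56.18544204 213.38534379] [ 7.04814860e-01  7.09391160e-01 -1.48775105e-04 -4.15787679e-04] [-0.003 -0.016 -0.004 -0.001  0.001 -0.034]
(np.int32(944), [245.8, 38.9], 424.4, 87.6, 59.5, 60.1)
(np.int32(556), [296.0, 103.6], 482.5, 20.5, 43.8, 44.0)
(np.int32(744), [253.7, 164.4], 434.4, -53.1, 67.2, 67.7)
(np.int32(1425), [99.3, 221.8], 241.6, -123.9, 32.4, 116.6)
(np.int32(1071), [71.6, 241.1], 202.7, -152.5, 19.1, 138.1)
(np.int32(417), [82.5, 232.9], 218.6, -139.6, 7.6, 126.3)
(np.int32(110), [114.1, 215.0], 261.2, -112.9, 2.6, 71.4)
(np.int32(300), [127.8, 221.0], 277.1, -125.8, 8.8, 80.2)
(np.int32(149), [120.0, 232.0], 265.4, -132.3, 7.2, 74.3)
(np.int32(807), [53.2, 258.8], 174.3, -176.5, 29.4, 84.4)
(np.int32(467), [5.7, 273.1], 108.6, -199.1, 13.1, 89.4)
(np.int32(115), [15.2, 275.4], 120.6, -206.2, 4.6, 68.0)
(np.int32(306), [73.6, 367.9], 174.2, -350.6, 22.8, 62.8)
(np.int32(126), [89.4, 371.4], 196.5, -360.2, 7.5, 58.6)
[433.76661568 -56.28364172 213.65968485]
top (np.int32(253), [177.2, 182.2], 607.7, 194.2, 49.6, 65.2)
top (np.int32(87), [189.2, 219.7], 485.6, 152.3, 51.6, 52.3)
top (np.int32(99), [208.9, 239.0], 424.4, 87.9, 59.5, 60.5)
```

Emit:
carry_out([
  [[1,2,-60,0,0,0,85],[1,2.4,-120,0,0,0,85],[1,2.4,-155,0,0,0,85],[1,2.4,-168,0,0,0,85],[1,2.4,-168,0,0,0,85]],
])

```text
t: 4.53
position: [434.5, -54.7, 45.9]
ee_rot: [0.705, 0.709, -0.0, -0.0]
force: [0.5, 0.1, -0.5]
gripper_width: 84.8
finger_force: 0.0
```

Emit:
carry_out([
  [[0,0,-3,0,0,0,85],[0,0,-3,0,0,0,85]],
])

```text
t: 4.78
position: [435.1, -55.0, 43.9]
ee_rot: [0.706, 0.709, 0.001, 0.001]
force: [0.9, 0.0, -0.2]
gripper_width: 84.9
finger_force: 0.0
```

```bash
python3 - <<'E'
from h import *
s=readout.get_state();print(s["position"],s["force"])
show(vision.snapshot("wrist")[100:384,100:420],"w2")
E
```

```text
[435.12092333 -55.04180459  43.91669843] [ 8.65097551e-01  5.46969561e-04 -1.50735221e-01]
```

View pics/w2.png

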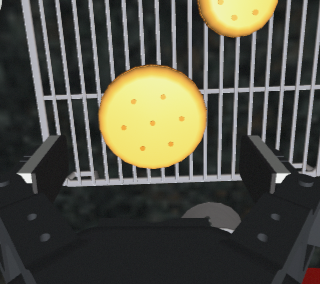

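Emit:
carry_out([
  [[0,0,-3,0,0,0,85],[0,0,-6,0,0,0,85],[0,0,-6,0,0,0,85]],
])

```text
t: 5.2
position: [434.0, -54.9, 36.7]
ee_rot: [0.706, 0.709, -0.0, -0.0]
force: [-0.9, -0.3, 0.1]
gripper_width: 85.0
finger_force: 0.0
```

Emit:
carry_out([
  [[0,0,0,0,0,0,60],[0,0,0,0,0,0,60],[0,0,0,0,0,0,60],[0,0,0,0,0,0,60]],
], grip_force=25)

```text
t: 5.7
position: [434.3, -54.9, 36.9]
ee_rot: [0.706, 0.709, 0.0, 0.0]
force: [0.0, -0.4, 0.8]
gripper_width: 60.1
finger_force: 0.0
```

```bash
python3 - <<'E'
from h import *
s=readout.get_state();print(s["position"],s["force"],s["gripper_width"])
a=vision.snapshot("wrist")
b=vision.snapshot("scene")[200:300,240:340]
show(np.hstack([a[84:384,90:410],cv2.resize(b,(300,300))]),"w3")
E
```

```text
[434.2536712  -54.92184347  36.92260249] [ 5.74821121e-04 -3.84762097e-01  8.36327793e-01] 60.13070421184082
```

View pics/w3.png

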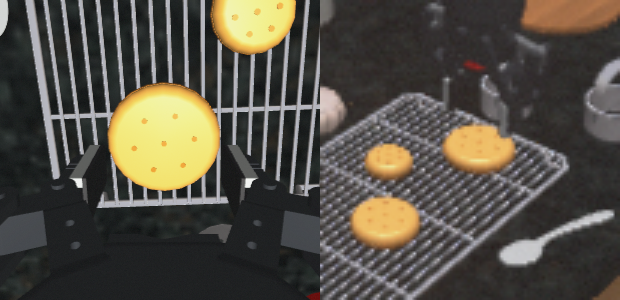

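```bash
python3 - <<'E'
from h import *
for z in (20,37,50,75):
    for x in (404,464):
        p=proj("scene",[x,-55,z]);print(z,x,"scene crop",((p-[240,200])*3+[320,0]).round(),"wrist crop",(proj("wrist",[x,-55,z])-[90,84]).round())
E
```

```text
20 404 scene crop [502. 164.] wrist crop [116. 137.]
20 464 scene crop [454. 140.] wrist crop [210. 137.]
37 404 scene crop [503. 149.] wrist crop [111. 147.]
37 464 scene crop [454. 125.] wrist crop [215. 148.]
50 404 scene crop [504. 137.] wrist crop [107. 157.]
50 464 scene crop [454. 114.] wrist crop [219. 157.]
75 404 scene crop [505. 115.] wrist crop [ 97. 180.]
75 464 scene crop [455.  92.] wrist crop [229. 181.]
```

Emit:
carry_out([
  [[0,0,0,0,0,0,85],[0,0,0,0,0,0,85],[0,0,-4,0,0,0,85],[0,0,-7,0,0,0,85],[0,0,-10,0,0,0,85],[0,0,-10,0,0,0,85]],
])

```text
t: 6.55
position: [434.0, -54.9, 26.6]
ee_rot: [0.706, 0.709, -0.0, -0.0]
force: [-0.2, 0.2, 0.6]
gripper_width: 84.9
finger_force: 0.0
```

```bash
python3 - <<'E'
from h import *
s=readout.get_state();print(s["position"],s["force"],s["gripper_width"])
a=vision.snapshot("wrist")
b=vision.snapshot("scene")[200:300,240:340]
show(np.hstack([a[84:384,90:410],cv2.resize(b,(300,300),interpolation=cv2.INTER_CUBIC)]),"w4")
E
```

```text
[433.997825   -54.89758706  26.55868383] [-0.22466788  0.17645021  0.5926137 ] 84.92956382504468
```

View pics/w4.png

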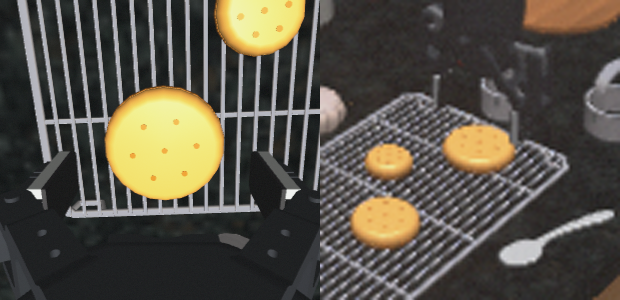

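The fingertips still show about 25 mm above the biscuit's level (scene crop, right tip 515,140), so I'm going down in small steps and watching the force.

Emit:
carry_out([
  [[0,0,-3,0,0,0,85],[0,0,-6,0,0,0,85],[0,0,-9,0,0,0,85],[0,0,-9,0,0,0,85]],
])

```text
t: 7.15
position: [434.0, -54.9, 17.6]
ee_rot: [0.706, 0.709, -0.0, -0.0]
force: [0.3, 0.5, -0.3]
gripper_width: 84.9
finger_force: 0.0
```

Emit:
carry_out([
  [[0,0,0,0,0,0,64],[0,0,0,0,0,0,64],[0,0,0,0,0,0,64],[0,0,0,0,0,0,64]],
])

```text
t: 7.65
position: [434.3, -54.9, 18.0]
ee_rot: [0.706, 0.709, 0.0, 0.0]
force: [0.8, 0.6, 0.7]
gripper_width: 64.0
finger_force: 0.0
```

Emit:
carry_out([
  [[0,0,0,0,0,0,85],[0,0,0,0,0,0,85],[0,0,-4,0,0,0,85],[0,0,-8,0,0,0,85],[0,0,-12,0,0,0,85],[0,0,-12,0,0,0,85]],
])

```text
t: 8.4
position: [433.9, -54.9, 5.5]
ee_rot: [0.706, 0.709, -0.0, -0.0]
force: [-0.6, -0.5, 0.4]
gripper_width: 85.4
finger_force: 0.0
```

Emit:
carry_out([
  [[0,0,0,0,0,0,64],[0,0,0,0,0,0,64],[0,0,0,0,0,0,64],[0,0,0,0,0,0,64]],
])

```text
t: 8.9
position: [434.2, -54.9, 6.3]
ee_rot: [0.706, 0.709, 0.0, 0.0]
force: [-1.6, -0.2, 5.3]
gripper_width: 68.1
finger_force: 26.9
```

```bash
python3 - <<'E'
from h import *
s=readout.get_state();print(s["position"],s["force"],s["gripper_width"],s["joint_pos"])
a=vision.snapshot("wrist")
b=vision.snapshot("scene")[200:300,240:340]
show(np.hstack([a[84:384,90:410],cv2.resize(b,(300,300),interpolation=cv2.INTER_CUBIC)]),"w5")
E
```

```text
[434.24376468 -54.90083837   6.26376254] [-1.56562427 -0.20224318  5.33452504] 68.06240000073987 [-1.52957913e-01  5.55620486e-01  2.13735241e+00  1.81235265e-05
  4.48495021e-01 -1.56948196e-01]
```

View pics/w5.png

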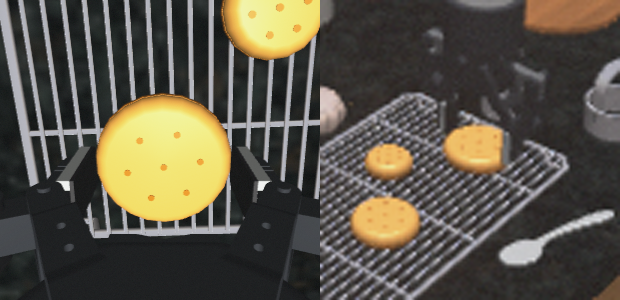

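Emit:
carry_out([
  [[0,0,0,0,0,0,85],[0,0,0,0,0,0,85],[0,0.5,-3,0,0,0,85],[0,0.5,-6,0,0,0,85],[0,0.5,-6,0,0,0,85]],
])

```text
t: 9.62
position: [434.0, -54.3, -0.5]
ee_rot: [0.706, 0.709, -0.0, -0.0]
force: [-0.4, 0.7, -0.2]
gripper_width: 85.0
finger_force: 0.0
```

Emit:
carry_out([
  [[0,0,0,0,0,0,64],[0,0,0,0,0,0,64],[0,0,0,0,0,0,64],[0,0,0,0,0,0,64]],
])

```text
t: 10.12
position: [434.3, -54.4, 0.0]
ee_rot: [0.706, 0.709, 0.0, 0.0]
force: [-1.5, -0.1, 4.8]
gripper_width: 69.0
finger_force: 27.8
```

Emit:
carry_out([
  [[0,0,10,0,0,0,64],[0,0,60,0,0,0,64],[0,0,100,0,0,0,64],[0,0,100,0,0,0,64]],
])

```text
t: 10.62
position: [436.5, -54.8, 102.8]
ee_rot: [0.706, 0.709, 0.002, 0.003]
force: [0.1, 0.3, -0.6]
gripper_width: 68.7
finger_force: 29.1
```

```bash
cat >> h.py <<'E'
def plate(cam,zs=16):
    vision.snapshot(cam)
    for r in nets.trace(cam,"plate"):
        cn=max(cv2.findContours(r["region"].astype(np.uint8),cv2.RETR_EXTERNAL,cv2.CHAIN_APPROX_NONE)[0],key=len)[:,0]
        e=cv2.fitEllipse(np.array([at(cam,p,zs)[:2] for p in cn]).astype(np.float32))
        print(cam,round(r["conf"],2),np.round(r["rect"]),np.round(e[0],1),np.round(e[1],1))
E
python3 - <<'E'
from h import *
plate("top");plate("scene");s=readout.get_state();print(s["position"],s["gripper_width"],s["force"])
E
```

```text
top 0.95 [127. 218.  62.  59.] [488.8 359.2] [186.7 189.2]
scene 0.94 [160. 325.  85.  64.] [489.  357.5] [186.3 187.5]
[433.39510637 -54.28568562  99.09016094] 68.51203640809707 [-0.30454337 -0.15779259 -0.61966302]
```

Emit:
carry_out([
  [[8,60,0,0,0,0,64],[16,120,0,0,0,0,64],[24,180,0,0,0,0,64],[32,240,0,0,0,0,64],[40,300,0,0,0,0,64],[48,360,0,0,0,0,64],[55,412.5,0,0,0,0,64],[55,412.5,0,0,0,0,64]],
])

```text
t: 11.82
position: [488.9, 361.2, 98.1]
ee_rot: [0.704, 0.71, -0.0, -0.0]
force: [-0.7, -0.9, -0.6]
gripper_width: 68.8
finger_force: 29.1
```

Emit:
carry_out([
  [[0,0,0,0,0,0,64],[0,0,0,0,0,0,64]],
])

```text
t: 12.08
position: [488.6, 356.4, 99.0]
ee_rot: [0.706, 0.708, -0.001, -0.0]
force: [-1.0, -0.6, -1.3]
gripper_width: 68.6
finger_force: 29.1
```

```bash
python3 - <<'E'
from h import *
s=readout.get_state();print(s["position"],s["ee_rot"],s["gripper_width"],s["force"],s["joint_pos"])
a,b=biscuits("wrist",readout.get_state()["position"][2]+32,600)
for x in b: print(x)
plate("wrist")
E
```

```text
[488.60456998 356.39771549  99.00434267] [ 7.06113953e-01  7.08097220e-01 -1.17846884e-03 -1.55677677e-04] 68.59739201664966 [-1.02320104 -0.6224891  -1.33588407] [ 6.10576388e-01  5.49274467e-01  1.74685393e+00 -1.42254031e-04
  8.47839279e-01  6.07865864e-01]
(np.int32(13510), [253.0, 250.5], 488.8, 359.4, 65.8, 67.9)
(np.int32(1038), [395.8, 358.7], 564.6, 297.1, 15.7, 29.5)
wrist 0.7 [254. 156. 231. 162.] [488.9 379.6] [148.6 195. ]
```

Emit:
carry_out([
  [[0,0,-50,0,0,0,64],[0,0,-90,0,0,0,64],[0,0,-104,0,0,0,64],[0,0,-109,0,0,0,64],[0,0,-111,0,0,0,64],[0,0,-111,0,0,0,64],[0,0,-111,0,0,0,64]],
])

```text
t: 13.1
position: [489.8, 358.5, -10.1]
ee_rot: [0.706, 0.709, 0.001, 0.0]
force: [-0.3, -0.0, -0.4]
gripper_width: 68.7
finger_force: 29.1
```

Emit:
carry_out([
  [[0,0,-0.5,0,0,0,64],[0,0,-0.5,0,0,0,80],[0,0,-0.5,0,0,0,80],[0,0,0,0,0,0,82],[0,0,30,0,0,0,82],[0,0,90,0,0,0,82],[0,0,150,0,0,0,82],[0,0,200,0,0,0,82]],
])

```text
t: 14.1
position: [489.4, 358.2, 191.4]
ee_rot: [0.706, 0.709, 0.001, 0.0]
force: [0.7, 0.8, -1.3]
gripper_width: 82.2
finger_force: 0.0
```

```bash
python3 - <<'E'
from h import *
s=readout.get_state();print(s["position"],s["ee_rot"],s["gripper_width"],s["force"])
vision.snapshot("wrist");a,b=biscuits("wrist",19,300)
for x in b: print(x)
plate("wrist")
for x in biscuits("top",19,60)[1]:
    if x[4]>30 and x[5]<75: print("top19",x)
print(readout.get_state()["position"])
E
```

```text
[489.43804767 358.21270815 191.40416304] [7.05709665e-01 7.08500772e-01 7.16037626e-04 1.11921672e-04] 82.21734430345015 [ 0.70835901  0.78810663 -1.29915901]
(np.int32(716), [54.8, 173.2], 260.1, 355.7, 12.0, 115.9)
(np.int32(791), [249.4, 169.7], 489.5, 360.5, 66.1, 66.8)
(np.int32(846), [332.4, 299.4], 598.9, 189.3, 39.2, 57.1)
(np.int32(437), [248.3, 314.6], 488.0, 166.1, 23.4, 48.5)
wrist 0.66 [250. 168. 164. 156.] [484.4 356.7] [185.8 186.2]
wrist 0.61 [332. 299.  36.  47.] [594.3 189.2] [40.2 59.2]
top19 (np.int32(249), [177.1, 182.3], 609.6, 196.6, 49.9, 65.0)
top19 (np.int32(137), [126.8, 219.0], 489.3, 354.5, 64.3, 65.4)
top19 (np.int32(92), [189.1, 219.6], 486.7, 154.2, 52.1, 52.8)
top19 (np.int32(74), [230.1, 220.3], 484.4, 20.8, 44.4, 44.8)
top19 (np.int32(104), [208.9, 238.9], 424.9, 89.2, 59.6, 61.2)
[488.76568438 357.72526172 188.37721098]
```

Emit:
carry_out([
  [[-15,-60,0,0,0,0,82],[-30,-120,-20,0,0,0,82],[-45,-180,-50,0,0,0,82],[-60,-240,-90,0,0,0,82],[-64.4,-270,-120,0,0,0,82],[-64.4,-270,-120,0,0,0,82],[-64.4,-270,-120,0,0,0,82],[-64.4,-270,-120,0,0,0,82]],
])

```text
t: 15.35
position: [425.7, 89.0, 69.2]
ee_rot: [0.705, 0.709, 0.001, 0.0]
force: [1.4, -0.4, 0.1]
gripper_width: 82.0
finger_force: 0.0
```

```bash
python3 - <<'E'
from h import *
s=readout.get_state();print(s["position"],s["ee_rot"],s["gripper_width"],s["force"])
a,b=biscuits("wrist",32,300)
for x in b:
    if x[5]<75 and x[4]>35:print(x)
for x in biscuits("top",19,60)[1]:
    if x[4]>30 and x[5]<75: print("top19",x)
print(readout.get_state()["position"])
E
```

```text
[425.68013345  89.01253102  69.22929792] [7.05257601e-01 7.08950865e-01 5.25604428e-04 3.33585012e-04] 81.99777506698308 [ 1.42987755 -0.43272017  0.05235263]
(np.int32(2294), [344.6, 113.7], 484.1, 154.1, 51.2, 52.2)
(np.int32(2863), [249.7, 209.9], 424.2, 91.5, 59.0, 60.0)
(np.int32(2060), [322.3, 290.7], 479.2, 23.9, 36.6, 48.4)
top19 (np.int32(248), [177.0, 182.3], 609.7, 196.8, 48.7, 65.3)
top19 (np.int32(175), [125.9, 218.9], 489.3, 354.5, 64.3, 65.4)
top19 (np.int32(78), [230.1, 220.6], 484.2, 20.7, 43.9, 45.0)
[425.6405274   89.05377919  69.43918459]
```

Emit:
carry_out([
  [[-1.2,0,-40,0,0,0,82],[-1.2,0,-62,0,0,0,82],[-1.2,0,-69,0,0,0,82],[-1.2,0,-69,0,0,0,82],[-1.2,0,-69,0,0,0,56],[-1.2,0,-69,0,0,0,56],[-1.2,0,-69,0,0,0,56],[-1.2,0,-69,0,0,0,56]],
])

```text
t: 16.45
position: [424.4, 88.3, 1.0]
ee_rot: [0.706, 0.708, 0.001, 0.001]
force: [-0.8, 1.9, 5.6]
gripper_width: 60.7
finger_force: 25.8
```

Emit:
carry_out([
  [[0,0,10,0,0,0,56],[0,0,60,0,0,0,56],[0,0,100,0,0,0,56],[0,0,100,0,0,0,56],[0,0,100,0,0,0,56]],
])

```text
t: 17.08
position: [423.4, 88.0, 100.1]
ee_rot: [0.706, 0.709, 0.0, 0.0]
force: [-0.5, -1.2, -0.6]
gripper_width: 60.8
finger_force: 27.8
```

```bash
python3 - <<'E'
from h import *
s=readout.get_state();print(s["position"],s["ee_rot"],s["gripper_width"],s["force"])
a,b=biscuits("wrist",readout.get_state()["position"][2]+32,600)
for x in b: print(x)
for x in biscuits("top",19,60)[1]:
    if x[4]>30 and x[5]<75: print("top19",x)
E
```

```text
[423.44513493  88.01526956 100.12076856] [7.05703317e-01 7.08507399e-01 2.40178870e-04 1.89606447e-04] 60.83308863256277 [-0.48102431 -1.15814854 -0.64869231]
(np.int32(735), [18.1, 21.5], 332.6, 187.7, 5.8, 22.4)
(np.int32(2983), [489.9, 56.0], 515.5, 176.2, 20.9, 29.3)
(np.int32(1491), [331.8, 112.1], 456.3, 154.1, 28.2, 28.6)
(np.int32(9932), [254.2, 251.0], 424.1, 92.0, 57.4, 62.8)Traceback (most recent call last):
  File "<stdin>", line 5, in <module>
  File "h.py", line 19, in biscuits
    w=np.array([at(cam,p,z)[:2] for p in cn]).astype(np.float32)
                ~~^^^^^^^^^
  File "h.py", line 8, in at
    o,d=ray(cam,px);return (o+d*(z-o[2])/d[2])
        ~~~^^^^^^^^
  File "h.py", line 4, in ray
    c=vision.calibration(cam);K=np.array(c["camera_matrix"]);V=np.array(c["view"])
ValueError: time passes only in moves, steps and waits
```

```bash
python3 - <<'E'
s=open('h.py').read()
s=s.replace('''def ray(cam,px):
    c=vision.calibration(cam);K''','''C={}
def cal(cam):
    t=readout.get_state()["t"]
    if (cam,t) not in C: C[cam,t]=vision.calibration(cam)
    return C[cam,t]
def ray(cam,px):
    c=cal(cam);K''').replace('c=vision.calibration(cam);K','c=cal(cam);K')
open('h.py','w').write(s)
E
```

Emit:
carry_out([
  [[14,60,0,0,0,0,56],[28,120,0,0,0,0,56],[42,180,0,0,0,0,56],[56,230,0,0,0,0,56],[65.8,270,0,0,0,0,56],[65.8,270,0,0,0,0,56],[65.8,270,-20,0,0,0,56],[65.8,270,-40,0,0,0,56]],
])

```text
t: 18.18
position: [488.4, 356.3, 57.6]
ee_rot: [0.706, 0.708, -0.001, -0.0]
force: [0.6, -0.5, -0.7]
gripper_width: 60.9
finger_force: 27.8
```

Emit:
carry_out([
  [[0,0,0,0,0,0,56],[0,0,0,0,0,0,56],[0,0,0,0,0,0,56]],
])

```text
t: 18.55
position: [489.9, 358.1, 60.5]
ee_rot: [0.706, 0.708, 0.001, 0.0]
force: [-0.0, -0.1, 0.6]
gripper_width: 60.7
finger_force: 27.8
```

Emit:
carry_out([
  [[0,0,-35,0,0,0,56],[0,0,-52,0,0,0,56],[0,0,-57,0,0,0,56],[0,0,-59,0,0,0,56],[0,0,-59.5,0,0,0,56],[0,0,-59.5,0,0,0,56],[0,0,-59.5,0,0,0,56]],
])

```text
t: 19.42
position: [489.0, 357.7, 2.0]
ee_rot: [0.706, 0.709, -0.001, -0.0]
force: [-5.9, -4.0, 9.7]
gripper_width: 60.8
finger_force: 28.7
```

Emit:
carry_out([
  [[0,0,0,0,0,0,76],[0,0,0,0,0,0,76],[0,0,0,0,0,0,76],[0,0,40,0,0,0,76],[0,0,100,0,0,0,76],[0,-60,100,0,0,0,76],[0,-120,100,0,0,0,76],[0,-120,100,0,0,0,76]],
])

```text
t: 20.42
position: [488.7, 234.7, 100.4]
ee_rot: [0.707, 0.707, -0.001, -0.0]
force: [0.7, 0.3, 0.6]
gripper_width: 76.0
finger_force: 0.0
```

Emit:
carry_out([
  [[0,0,0,0,0,0,76],[0,0,0,0,0,0,76]],
])

```text
t: 20.68
position: [489.8, 239.2, 100.4]
ee_rot: [0.705, 0.709, 0.0, 0.0]
force: [-0.0, -0.2, -0.2]
gripper_width: 75.7
finger_force: 0.0
```

```bash
python3 - <<'E'
from h import *
s=readout.get_state();print(s["position"],s["gripper_width"],s["force"])
a,b=biscuits("wrist",32,600);show(a,"w6")
for x in b: print(x)
for x in biscuits("top",32,60)[1]:
    if x[4]>30 and x[5]<75: print("top32",x)
E
```

```text
[489.79836958 239.2124177  100.40284625] 75.7469846697998 [-0.04721845 -0.22382338 -0.18757861]
(np.int32(3164), [252.1, 46.1], 489.0, 352.7, 60.6, 64.0)
(np.int32(2853), [395.2, 244.3], 610.0, 198.5, 45.1, 66.9)
(np.int32(2485), [248.9, 285.1], 486.1, 158.1, 51.2, 53.2)
top32 (np.int32(248), [177.1, 182.3], 607.4, 194.4, 49.0, 64.6)
top32 (np.int32(94), [189.1, 219.7], 485.6, 152.3, 51.6, 52.3)
top32 (np.int32(75), [230.1, 220.4], 483.3, 20.1, 44.0, 44.4)
```

View pics/w6.png

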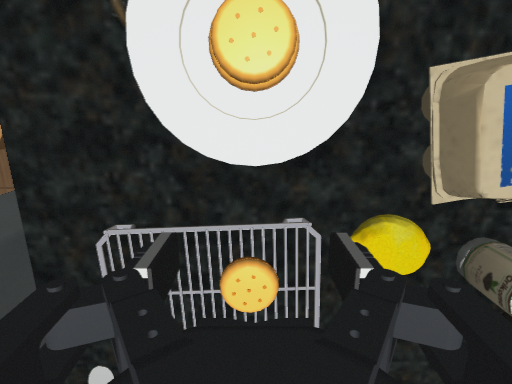

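The 62 is stacked centrally on the 70 (254,40), and the 54 is still at 249,285.

Emit:
carry_out([
  [[-4,-50,-10,0,0,0,76],[-4.2,-86.6,-40,0,0,0,76],[-4.2,-86.6,-75,0,0,0,76],[-4.2,-86.6,-95,0,0,0,76],[-4.2,-86.6,-100,0,0,0,76],[-4.2,-86.6,-100,0,0,0,76],[-4.2,-86.6,-100,0,0,0,48],[-4.2,-86.6,-100,0,0,0,48]],
])

```text
t: 21.78
position: [485.7, 151.9, 1.5]
ee_rot: [0.706, 0.709, 0.001, 0.0]
force: [-1.0, 0.5, 4.2]
gripper_width: 52.9
finger_force: 27.3
```

Emit:
carry_out([
  [[0,0,0,0,0,0,48],[0,0,0,0,0,0,48],[0,0,10,0,0,0,48],[0,0,60,0,0,0,48],[0,0,100,0,0,0,48],[0,0,100,0,0,0,48],[0,0,100,0,0,0,48]],
])

```text
t: 22.65
position: [485.1, 151.4, 100.6]
ee_rot: [0.706, 0.709, 0.0, 0.0]
force: [-1.0, -0.9, -0.7]
gripper_width: 53.2
finger_force: 26.7
```

```bash
python3 - <<'E'
from h import *
s=readout.get_state();print(s["position"],s["gripper_width"],s["force"],s["finger_force"])
a,b=biscuits("wrist",s["position"][2]+32,600)
for x in b: print(x)
for x in biscuits("top",32,60)[1]:
    if x[4]>30 and x[5]<75: print("top32",x)
E
```

```text
[485.08207745 151.42079437 100.64852617] 53.2312278926971 [-0.99195935 -0.86031692 -0.73748442] 26.698423326015472
(np.int32(4164), [410.2, 143.5], 551.2, 205.6, 27.3, 36.7)
(np.int32(7984), [253.1, 245.8], 484.6, 157.4, 49.6, 51.3)
top32 (np.int32(144), [176.2, 178.9], 619.2, 196.6, 34.5, 54.0)
top32 (np.int32(152), [124.2, 219.0], 488.1, 354.4, 51.5, 60.2)
top32 (np.int32(77), [230.1, 220.5], 483.3, 20.0, 44.1, 44.5)
```

Emit:
carry_out([
  [[2,60,0,0,0,0,48],[4,120,0,0,0,0,48],[4,170,0,0,0,0,48],[4,204,0,0,0,0,48],[4,204,-20,0,0,0,48],[4,204,-40,0,0,0,48],[4,204,-40,0,0,0,48],[4,204,-40,0,0,0,48]],
])

```text
t: 23.75
position: [489.3, 354.5, 60.0]
ee_rot: [0.706, 0.708, -0.001, -0.0]
force: [-0.4, 1.3, -0.1]
gripper_width: 52.4
finger_force: 26.7
```

Emit:
carry_out([
  [[0,0,0,0,0,0,48],[0,0,0,0,0,0,48]],
])

```text
t: 24.0
position: [489.7, 355.5, 61.1]
ee_rot: [0.706, 0.708, 0.001, 0.0]
force: [0.8, 0.1, 0.2]
gripper_width: 52.9
finger_force: 26.7
```

Emit:
carry_out([
  [[0,0.4,-25,0,0,0,48],[0,0.4,-38,0,0,0,48],[0,0.4,-43,0,0,0,48],[0,0.4,-44.5,0,0,0,48],[0,0.4,-44.5,0,0,0,48],[0,0.4,-44.5,0,0,0,48],[0,0.4,-44.5,0,0,0,48]],
])

```text
t: 24.88
position: [489.2, 355.8, 16.6]
ee_rot: [0.706, 0.709, -0.0, -0.0]
force: [-2.2, -2.8, 6.0]
gripper_width: 53.1
finger_force: 30.4
```

Emit:
carry_out([
  [[0,0,0,0,0,0,70],[0,0,0,0,0,0,70],[0,0,0,0,0,0,70],[0,0,40,0,0,0,70],[0,-20,90,0,0,0,70],[0,-80,90,0,0,0,70],[0,-140,90,0,0,0,70],[0,-200,90,0,0,0,70]],
])

```text
t: 25.88
position: [489.3, 154.4, 106.2]
ee_rot: [0.705, 0.709, 0.0, 0.0]
force: [0.7, 0.1, -0.9]
gripper_width: 69.8
finger_force: 0.0
```

Emit:
carry_out([
  [[0,-60,0,0,0,0,70],[0,-62,0,0,0,0,70],[0,-62,0,0,0,0,70],[0,-62,0,0,0,0,70]],
])

```text
t: 26.38
position: [489.5, 95.0, 105.9]
ee_rot: [0.705, 0.709, 0.0, 0.0]
force: [0.2, 0.1, -0.5]
gripper_width: 70.0
finger_force: 0.0
```

```bash
python3 - <<'E'
from h import *
s=readout.get_state();print(s["position"],s["gripper_width"],s["force"],s["finger_force"])
a,b=biscuits("wrist",32,600)
for x in b: print(x)
for x in biscuits("top",47,60)[1]:
    if x[4]>30 and x[5]<75: print("top47",x)
E
```

```text
[489.49871786  95.0016026  105.93734405] 70.0160931400519 [ 0.20038587  0.05836231 -0.51913992] 0.0
(np.int32(1047), [389.0, 78.5], 608.8, 196.6, 49.0, 69.5)
(np.int32(625), [246.0, 264.0], 483.4, 25.1, 44.0, 46.5)
(np.int32(865), [19.3, 298.9], 274.0, -5.3, 16.2, 69.4)
top47 (np.int32(204), [176.9, 180.7], 610.0, 192.1, 48.7, 52.8)
top47 (np.int32(279), [127.2, 219.0], 487.0, 346.5, 62.9, 64.4)
top47 (np.int32(76), [230.2, 220.5], 481.9, 19.1, 43.1, 43.6)
```

Emit:
carry_out([
  [[-6,-50,-10,0,0,0,70],[-6.2,-74,-40,0,0,0,70],[-6.2,-74,-80,0,0,0,70],[-6.2,-74,-100,0,0,0,70],[-6.2,-74,-105,0,0,0,70],[-6.2,-74,-105,0,0,0,70],[-6.2,-74,-105,0,0,0,40],[-6.2,-74,-105,0,0,0,40]],
])

```text
t: 27.48
position: [484.6, 20.1, 2.9]
ee_rot: [0.706, 0.709, 0.001, 0.001]
force: [-0.8, 0.2, 13.2]
gripper_width: 45.0
finger_force: 30.3
```

Emit:
carry_out([
  [[0,0,0,0,0,0,40],[0,0,0,0,0,0,40],[0,0,10,0,0,0,40],[0,0,60,0,0,0,40],[0,0,100,0,0,0,40],[0,0,100,0,0,0,40],[0,0,100,0,0,0,40]],
])

```text
t: 28.35
position: [482.9, 19.9, 101.2]
ee_rot: [0.706, 0.709, 0.0, 0.0]
force: [-0.3, -0.3, -1.1]
gripper_width: 44.8
finger_force: 26.1
```

```bash
python3 - <<'E'
from h import *
s=readout.get_state();print(s["position"],s["gripper_width"],s["force"],s["finger_force"])
a,b=biscuits("wrist",s["position"][2]+32,600)
for x in b: print(x)
E
```

```text
[482.89696009  19.90199036 101.19056591] 44.800893476684436 [-0.31955471 -0.32167065 -1.10659051] 26.077649295330048
(np.int32(2328), [252.6, 236.6], 482.3, 25.5, 41.8, 44.0)
(np.int32(3315), [19.4, 287.4], 367.9, 1.0, 22.0, 58.1)
```

Emit:
carry_out([
  [[2,60,0,0,0,0,40],[4,120,0,0,0,0,40],[6,180,0,0,0,0,40],[6.1,240,0,0,0,0,40],[6.1,295,0,0,0,0,40],[6.1,336,0,0,0,0,40],[6.1,336,-20,0,0,0,40],[6.1,336,-30,0,0,0,40]],
])

```text
t: 29.4
position: [487.3, 354.4, 68.0]
ee_rot: [0.706, 0.709, -0.002, -0.0]
force: [-0.5, -0.5, -0.1]
gripper_width: 44.9
finger_force: 26.1
```

Emit:
carry_out([
  [[0,0,0,0,0,0,40],[0,0,0,0,0,0,40],[0,0,0,0,0,0,40]],
])

```text
t: 29.78
position: [489.7, 355.5, 71.5]
ee_rot: [0.706, 0.708, 0.0, 0.0]
force: [-0.0, 0.1, 0.1]
gripper_width: 44.9
finger_force: 26.1
```

```bash
python3 - <<'E'
from h import *
s=readout.get_state();print(s["position"],s["gripper_width"],s["force"],s["finger_force"])
a,b=biscuits("wrist",s["position"][2]+32,600)
for x in b: print(x)
show(np.hstack([a[150:384,130:390],cv2.resize(vision.snapshot("scene")[270:384,90:230],(420,342))[:234]]),"w7")
E
```

```text
[489.68905866 355.46139106  71.47428744] 44.920816547991144 [-0.02610488  0.05472521  0.1257044 ] 26.07874721288681
(np.int32(9124), [252.9, 223.7], 489.4, 371.9, 42.3, 69.8)
```

View pics/w7.png

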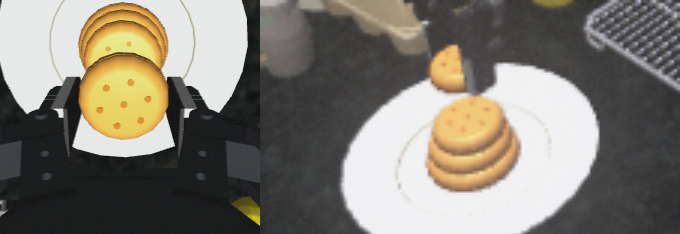

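The wrist crop shows the 46 held level, its centre at row 246, the same as the 54 was. The scene crop shows three biscuits neatly stacked.

Emit:
carry_out([
  [[0,0.3,-25,0,0,0,40],[0,0.3,-36,0,0,0,40],[0,0.3,-39,0,0,0,40],[0,0.3,-40.5,0,0,0,40],[0,0.3,-40.5,0,0,0,40],[0,0.3,-40.5,0,0,0,40]],
])

```text
t: 30.62
position: [488.5, 355.7, 31.9]
ee_rot: [0.706, 0.709, -0.001, -0.0]
force: [-5.3, -3.5, 12.8]
gripper_width: 44.8
finger_force: 33.0
```

Emit:
carry_out([
  [[0,0,0,0,0,0,62],[0,0,0,0,0,0,62],[0,0,0,0,0,0,62],[0,0,40,0,0,0,62],[0,-20,90,0,0,0,62],[0,-60,130,0,0,0,62],[0,-90,150,0,0,0,62],[0,-90,150,0,0,0,62]],
])

```text
t: 31.62
position: [490.1, 265.2, 182.2]
ee_rot: [0.706, 0.708, 0.001, 0.001]
force: [0.3, 0.1, -0.6]
gripper_width: 62.3
finger_force: 0.0
```

Emit:
carry_out([
  [[0,0,0,0,0,0,62],[0,0,0,0,0,0,62]],
])

```text
t: 31.88
position: [488.7, 266.7, 179.3]
ee_rot: [0.705, 0.709, -0.001, -0.0]
force: [-1.1, -0.9, -0.3]
gripper_width: 62.0
finger_force: 0.0
```

```bash
python3 - <<'E'
from h import *
s=readout.get_state();print(s["position"],s["gripper_width"],s["force"],s["finger_force"])
a=vision.snapshot("wrist");print(proj("wrist",[489,358,61]),proj("wrist",[489,358,5]))
b=vision.snapshot("scene");t=vision.snapshot("top")
f=lambda i,r,k:cv2.resize(i[r[0]:r[0]+r[2],r[1]:r[1]+r[2]],(k,k),interpolation=cv2.INTER_CUBIC)
show(np.hstack([f(a,(0,190,130),260),f(b,(275,110,90),260),f(t,(190,95,60),260)]),"w8")
E
```

```text
[488.67515472 266.71734299 179.33768251] 62.02299887831926 [-1.14592308 -0.93579427 -0.30968827] 0.0
[254.50243289  84.188473  ] [254.39550678  89.18206428]
```

View pics/w8.png

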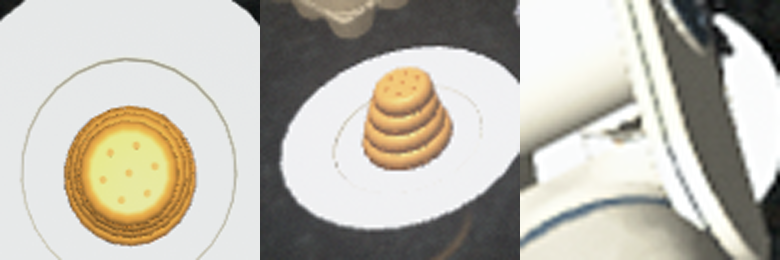

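The tree is complete: four biscuits, concentric on the plate (wrist crop, centred at 129,175). Next I'll look at the carousel from above.

Emit:
carry_out([
  [[-30,-50,50,0,0,0,62],[-60,-110,80,0,0,0,62],[-60,-170,100,0,0,0,62],[-60,-230,130,0,0,0,62],[-60,-290,150,0,0,0,62],[-60,-350,170,0,0,0,62],[-60,-410,180,0,0,0,62],[-60,-470,190,0,0,0,62]],
])

```text
t: 33.02
position: [429.1, -180.3, 366.4]
ee_rot: [0.706, 0.709, 0.0, 0.0]
force: [1.7, 0.6, -0.2]
gripper_width: 61.8
finger_force: 0.0
```

Emit:
carry_out([
  [[10,-60,10,0,0,0,62],[30,-120,10,0,0,0,62],[60,-170,10,0,0,0,62],[90,-220,10,0,0,0,62],[100,-240,10,0,0,0,62],[100,-240,10,0,0,0,62],[100,-240,10,0,0,0,62],[100,-240,10,0,0,0,62]],
])

```text
t: 34.02
position: [529.0, -417.5, 376.1]
ee_rot: [0.705, 0.709, 0.0, -0.0]
force: [-0.2, 0.1, 1.1]
gripper_width: 62.1
finger_force: 0.0
```

```bash
python3 - <<'E'
from h import *
s=readout.get_state();print(s["position"],s["ee_rot"],s["force"])
a=vision.snapshot("wrist");show(cv2.resize(a,(800,600),interpolation=cv2.INTER_CUBIC),"w9")
for q in ["key","hook_a","carousel","cutter_70"]:
    for r in nets.trace("wrist",q)[:5]:
        m=cv2.moments(r["region"].astype(np.uint8),True);print(q,round(r["conf"],2),np.round(r["rect"]),(round(m["m10"]/m["m00"],1),round(m["m01"]/m["m00"],1)))
E
```

```text
[ 528.97170024 -417.4711439   376.06256533] [ 7.05385113e-01  7.08824266e-01  4.53464253e-05 -8.16682343e-07] [-0.16642376  0.09355649  1.09093578]
key 0.57 [306. 136. 221. 218.] (295.9, 156.2)
hook_a 0.63 [303. 138. 228. 216.] (294.7, 156.6)
carousel 0.62 [301. 141. 226. 214.] (286.3, 144.7)
carousel 0.42 [166.  96.  43.  44.] (164.2, 95.1)
carousel 0.37 [304. 139. 228. 219.] (294.8, 156.3)
cutter_70 0.9 [168.  96.  46.  42.] (163.6, 95.1)
cutter_70 0.88 [281.  34.  39.  48.] (278.9, 29.9)
cutter_70 0.54 [224.   5.  26.  10.] (225.5, 3.3)
```

View pics/w9.png

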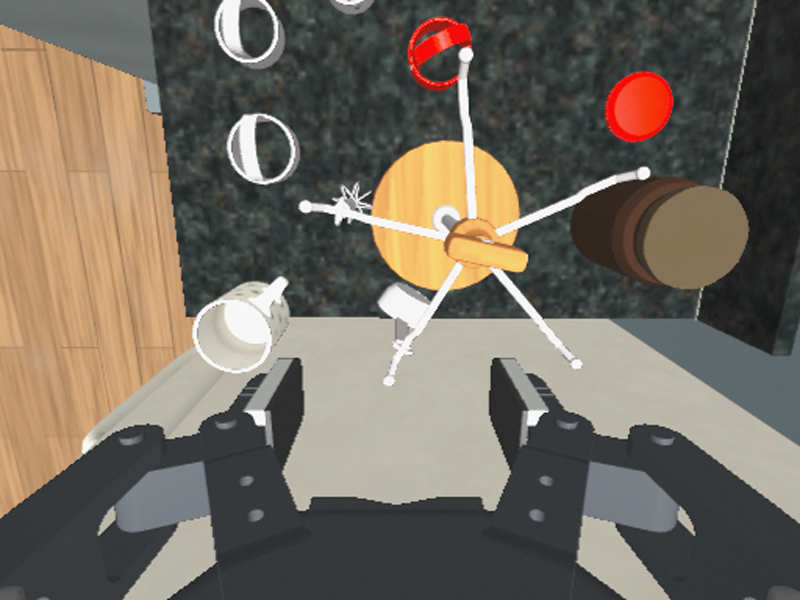

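The wrist view from above shows the key at 487,252. The hook tips are at 305,206 (whisk, front), 389,381 (scoop), 576,364, 643,173 and 466,55; the last three hooks are empty. The steel cutters are at 263,148, 249,30 and 352,0, the red cutter at 440,53.

```bash
python3 - <<'E'
from h import *
from scipy.optimize import least_squares
k=800/512
P=np.array([at("wrist",np.array(p)/k,216)[:2] for p in [(466,55),(643,173),(576,364),(389,381),(305,206)]]);print(P.round(1))
f=lambda v:np.concatenate([v[:2]+121*np.array([np.cos(v[2]-i*2*np.pi/5),np.sin(v[2]-i*2*np.pi/5)])-P[i] for i in range(5)])
r=least_squares(f,[590,-470,1.5]);print(r.x,r.fun.round(1))
print("key ends",[at("wrist",np.array(p)/k,263)[:2].round(1) for p in [(447,236),(527,256)]])
# foot ellipse
a=vision.snapshot("wrist");h=cv2.cvtColor(a,cv2.COLOR_BGR2HSV);m=cv2.inRange(h,(8,70,90),(28,255,255))
m[:,:230]=0;m[:,340:]=0;m[200:]=0
e=[]
cn=np.argwhere(m[:,:]);w=np.array([at("wrist",(c,r_),18)[:2] for r_,c in cn])
print("foot bounds",w.min(0),w.max(0))
for p,z in [((263,148),74),((249,30),74),((352,0),74)]: print("cutter handle",at("wrist",np.array(p)/k,z).round())
for c in ["top","scene"]: print(c,proj(c,[*r.x[:2],255])*k, proj(c,[*r.x[:2],18])*k)
E
```

```text
[[ 572.9 -277.2]
 [ 695.8 -348.7]
 [ 665.7 -488. ]
 [ 524.2 -502.6]
 [ 466.3 -371.5]]
[ 585.00856581 -397.61362866    1.67152545] [-0.1 -0.  -0.1 -0.2 -0.1  0.2 -0.1  0.5  0.4 -0.4]
key ends [array([ 559.5, -385.8]), array([ 608.1, -397.6])]Traceback (most recent call last):
  File "<stdin>", line 12, in <module>
  File "h.py", line 13, in at
    o,d=ray(cam,px);return (o+d*(z-o[2])/d[2])
        ~~~^^^^^^^^
  File "h.py", line 9, in ray
    c=cal(cam);K=np.array(c["camera_matrix"]);V=np.array(c["view"])
  File "h.py", line 5, in cal
    t=readout.get_state()["t"]
      ~~~~~~~~~~~~~~~~~^^
ValueError: time passes only in moves, steps and waits
```

```bash
python3 - <<'E'
from h import *
c=cal("wrist");K=np.array(c["camera_matrix"]);V=np.array(c["view"])
# rectify worktop plane z=18 around axis: 1mm/px, 180x180, image x=world x, image up=world y
cx,cy=585,-397.6
q=[(-90,-90),(90,-90),(90,90),(-90,90)]
src=np.float32([proj("wrist",[cx+x,cy+y,18]) for x,y in q]);dst=np.float32([((x+90)*2,(90-y)*2) for x,y in q])
a=vision.snapshot("wrist");H=cv2.getPerspectiveTransform(src,dst);w=cv2.warpPerspective(a,H,(360,360),flags=cv2.INTER_CUBIC)
show(w,"foot")
g=cv2.cvtColor(w,cv2.COLOR_BGR2GRAY).astype(float);hs=cv2.cvtColor(w,cv2.COLOR_BGR2HSV)
m=cv2.erode(cv2.inRange(hs,(8,70,90),(28,255,255)),np.ones((25,25)))>0
g=cv2.GaussianBlur(g,(0,0),2);gx=cv2.Sobel(g,-1,1,0);gy=cv2.Sobel(g,-1,0,1)
yy,xx=np.mgrid[:360,:360]
for n,mm in [("all",m),("left",m&(xx<150)),("low",m&(yy>220)),("upleft",m&(xx<150)&(yy<180))]:
    th=.5*np.arctan2(2*(gx*gy)[mm].sum(),(gx**2-gy**2)[mm].sum());coh=np.hypot(2*(gx*gy)[mm].sum(),(gx**2-gy**2)[mm].sum())/(gx**2+gy**2)[mm].sum()
    print(n,mm.sum(),"gradient dir world deg",-np.degrees(th).round(1),"coh",coh.round(2))
E
```

```text
all 47391 gradient dir world deg 67.9 coh 0.34
left 21486 gradient dir world deg 1.1 coh 0.94
low 18833 gradient dir world deg 58.6 coh 0.33
upleft 12844 gradient dir world deg 0.7 coh 0.94
```

View pics/foot.png

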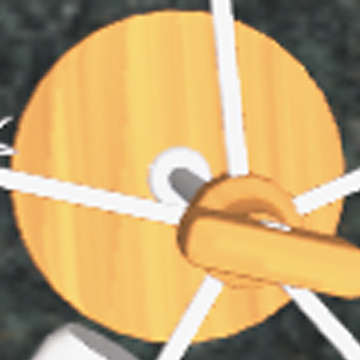

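Grain along world y means the foot's axes line up with the world, so the front is world -x. The fitted carousel axis is (585, -397.6). The empty hooks are at 95.8°, 23.8° and -48.2°, and the key lies along about 168°. I'm pinching the key first and turning +84.5°.

Emit:
carry_out([
  [[20,10,0,0,0,-0.18,62],[40,20,0,0,0,-0.36,62],[56,20,0,0,0,-0.54,62],[56,20,0,0,0,-0.72,62],[56,20,0,0,0,-0.9,62],[56,20,0,0,0,-1.08,62],[56,20,0,0,0,-1.26,62],[56,20,0,0,0,-1.44,62]],
])

```text
t: 35.38
position: [585.1, -398.5, 375.7]
ee_rot: [0.998, 0.064, -0.0, 0.0]
force: [0.6, -0.1, 0.2]
gripper_width: 62.2
finger_force: 0.0
```

Emit:
carry_out([
  [[0,0,0,0,0,-0.17,50],[0,0,0,0,0,-0.344,50],[0,0,0,0,0,-0.344,50],[0,0,0,0,0,-0.344,50]],
])

```text
t: 35.88
position: [585.1, -398.5, 375.7]
ee_rot: [0.995, -0.103, -0.0, -0.0]
force: [0.6, 0.0, -0.8]
gripper_width: 50.1
finger_force: 0.0
```

```bash
cat >> h.py <<'E'
def pts(cam,px,z):
    c=cal(cam);K=np.array(c["camera_matrix"]);V=np.array(c["view"]);px=np.atleast_2d(px)
    d=np.c_[px,np.ones(len(px))]@np.linalg.inv(K).T*[1,-1,-1]@V[:3,:3];o=-V[:3,:3].T@V[:3,3]
    return (o+d*((z-o[2])/d[:,2])[:,None])[:,:2]
E
python3 - <<'E'
from h import *
s=readout.get_state();q=s["ee_rot"];print(s["position"],q,"phi",np.degrees(np.arctan2(q[1]**2-q[0]**2,2*q[0]*q[1])),s["joint_pos"],s["gripper_width"])
a=vision.snapshot("wrist");h=cv2.cvtColor(a,cv2.COLOR_BGR2HSV);m=cv2.inRange(h,(8,110,120),(24,255,255))
print("key c expected px",proj("wrist",[585,-397.6,263]))
c=proj("wrist",[585,-397.6,263])
n,l,st,ce=cv2.connectedComponentsWithStats(m)
for i in range(1,n):
    if st[i,4]>150: print(st[i],ce[i].round())
cv2.imwrite("pics/key.png",a)
E
```

```text
[ 585.13234394 -398.52766905  375.71969617] [ 9.94705886e-01 -1.02762831e-01 -1.16869212e-05 -4.26614678e-06] phi -101.79657781426377 [-6.14729418e-01  4.31478785e-01  1.25758141e+00 -4.03608426e-06
  1.45255701e+00  1.16195651e+00] 50.095680661860406
key c expected px [252.41877513 184.86690132]
[ 205  103   95  106 6097] [252. 151.]
[221 303  37  19 450] [239. 312.]
[362 327  56  57 983] [384. 359.]
```

View pics/key.png

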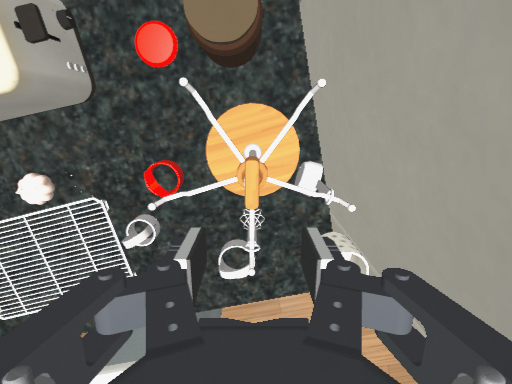

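The key lies upright in the view at column 252, rows 158–208, right between the jaws. Descending to pinch it.

Emit:
carry_out([
  [[0,1,-50,0,0,0,50],[0,1,-100,0,0,0,50],[0,1,-130,0,0,0,50],[0,1,-142,0,0,0,50],[0,1,-147,0,0,0,50],[0,1,-147,0,0,0,50]],
])

```text
t: 36.67
position: [585.7, -397.9, 229.9]
ee_rot: [0.995, -0.104, 0.001, 0.0]
force: [-0.4, -0.3, -1.0]
gripper_width: 49.9
finger_force: 0.0
```

Emit:
carry_out([
  [[0,0,0,0,0,0,6],[0,0,0,0,0,0,6],[0,0,0,0,0,0,6],[0,0,0,0,0,0,6],[0,0,0,0,0,0,6],[0,0,0,0,0,0,6]],
], grip_force=50)

```text
t: 37.42
position: [585.7, -396.9, 230.0]
ee_rot: [0.995, -0.104, 0.001, -0.0]
force: [-0.6, 5.4, 6.0]
gripper_width: 12.6
finger_force: 51.3
```

Emit:
carry_out([
  [[0,0,0,0,0,0.1,6],[0,0,0,0,0,0.25,6],[0,0,0,0,0,0.4,6],[0,0,0,0,0,0.55,6],[0,0,0,0,0,0.7,6],[0,0,0,0,0,0.85,6],[0,0,0,0,0,1.0,6],[0,0,0,0,0,1.15,6]],
])

```text
t: 38.42
position: [585.3, -395.8, 230.1]
ee_rot: [0.89, 0.456, 0.001, -0.001]
force: [-3.0, 9.5, 8.6]
gripper_width: 12.6
finger_force: 51.6
```

Emit:
carry_out([
  [[0,0,0,0,0,0.15,6],[0,0,0,0,0,0.25,6],[0,0,0,0,0,0.328,6],[0,0,0,0,0,0.328,6],[0,0,0,0,0,0.328,6],[0,0,0,0,0,0.328,50],[0,0,0,0,0,0.328,50],[0,0,0,0,0,0.328,50]],
])

```text
t: 39.42
position: [585.1, -397.8, 228.6]
ee_rot: [0.805, 0.593, -0.0, 0.0]
force: [-0.6, 0.6, -0.5]
gripper_width: 50.0
finger_force: 0.0
```

Emit:
carry_out([
  [[0,0,50,0,0,0,50],[0,0,110,0,0,0,50],[0,0,150,0,0,0,50],[0,0,150,0,0,0,50],[0,0,150,0,0,0,50]],
])

```text
t: 40.05
position: [584.8, -397.4, 377.8]
ee_rot: [0.805, 0.593, -0.0, -0.001]
force: [0.7, 0.2, -1.2]
gripper_width: 49.8
finger_force: 0.0
```

```bash
cat >> h.py <<'E'
from scipy.optimize import least_squares
def hooks(ax=None):
    "white ball tips at z~216 near radius 121: fit rotor angle of front hook"
    a=vision.snapshot("wrist");h=cv2.cvtColor(a,cv2.COLOR_BGR2HSV).astype(int)
    yy,xx=np.mgrid[:384,:512];m=((h[...,2]>175)&(h[...,1]<40)).ravel()
    P=pts("wrist",np.c_[xx.ravel(),yy.ravel()],209)
    d=P-np.array([585.,-397.6]);r=np.hypot(*d.T);t=np.arctan2(d[:,1],d[:,0])
    best=[]
    for th in np.radians(np.arange(-36,36,.5)):
        e=(t-th+np.pi/5)%(2*np.pi/5)-np.pi/5
        best.append((m&(r>50)&(r<122)&(np.abs(e*r)<3)).sum())
    b=np.array(best);i=b.argmax();return np.arange(-36,36,.5)[i],b[i],np.median(b)
E
python3 - <<'E'
from h import *
s=readout.get_state();q=s["ee_rot"];print(s["position"],"phi",np.degrees(np.arctan2(q[1]**2-q[0]**2,2*q[0]*q[1])),s["gripper_width"],s["joint_pos"])
print("hook angle mod72 (180=36, -36)",hooks())
for q in ["cutter_70"]:
    for r in nets.trace("wrist",q)[:6]: print(round(r["conf"],2),np.round(r["rect"]))
E
```

```text
[ 584.75511942 -397.41363412  377.76878392] phi -17.31334242115081 49.81839106751935 [-6.13728988e-01  4.29485207e-01  1.25623088e+00 -5.11187414e-05
  1.45706134e+00 -3.11548326e-01]
hook angle mod72 (180=36, -36) (np.float64(-35.5), np.int64(1231), np.float64(402.0))
0.82 [103.  81.  48.  40.]
0.81 [216.  54.  42.  43.]
0.8 [148.  29.  40.  45.]
0.64 [132. 147.  44.  37.]
0.41 [253. 176. 208. 195.]
```

```bash
python3 - <<'E'
from h import *
print(pts("top",[(286.7,221.4),(302.7,254),(338.6,251.5)],35).round())
print(pts("wrist",[(103,81),(216,54),(148,29),(132,147)],35).round())
E
```

```text
[[ 480. -161.]
 [ 377. -211.]
 [ 385. -325.]]
[[ 385. -213.]
 [ 574. -229.]
 [ 484. -164.]
 [ 387. -325.]]
```

Emit:
carry_out([
  [[-20,0,0,0,0,0.18,85],[-60,0,0,0,0,0.36,85],[-110,20,-40,0,0,0.54,85],[-160,40,-80,0,0,0.72,85],[-200,60,-120,0,0,0.9,85],[-220,80,-150,0,0,1.08,85],[-230,90,-170,0,0,1.26,85],[-230,90,-170,0,0,1.44,85]],
])

```text
t: 41.15
position: [352.5, -305.2, 205.9]
ee_rot: [0.212, 0.977, 0.002, -0.003]
force: [0.6, -0.6, 0.2]
gripper_width: 85.2
finger_force: 0.0
```

Emit:
carry_out([
  [[20,-10,0,0,0,0.18,85],[32,-20,0,0,0,0.36,85],[32,-20,0,0,0,0.433,85],[32,-20,0,0,0,0.433,85],[32,-20,0,0,0,0.433,85]],
])

```text
t: 41.78
position: [386.7, -327.1, 208.1]
ee_rot: [0.001, 1.0, 0.0, -0.001]
force: [-0.1, -0.5, -0.4]
gripper_width: 84.8
finger_force: 0.0
```

```bash
cat >> h.py <<'E'
def phi(s):
    q=s["ee_rot"];return np.degrees(np.arctan2(q[1]**2-q[0]**2,2*q[0]*q[1]))
def cutter(D,cam="wrist",approx=None):
    """trace mask of the steel cutter nearest approx; fit pose (x,y,yaw) of a model outline by IoU"""
    a=vision.snapshot(cam);best=None
    for r in nets.trace(cam,"cutter_70"):
        p=pts(cam,[r["rect"][:2]],35)[0];d=np.hypot(*(p-approx))
        if best is None or d<best[0]: best=(d,r["region"],r["conf"],p)
    m=best[1].astype(np.uint8);c=cal(cam);K=np.array(c["camera_matrix"]);V=np.array(c["view"])
    R=D/2;u=np.linspace(0,2*np.pi,40);v=np.linspace(0,np.pi,15)
    def P(X):
        q=X@V[:3,:3].T+V[:3,3];q=(q*[1,-1,-1])@K.T;return (q[:,:2]/q[:,2:]*16).astype(np.int32)
    def model(x,y,t):
        o=np.zeros(m.shape,np.uint8);Rz=np.array([[np.cos(t),-np.sin(t)],[np.sin(t),np.cos(t)]])
        w=lambda X:P(np.c_[X[:,:2]@Rz.T+[x,y],X[:,2]])
        ring=lambda z,r:np.c_[r*np.cos(u),r*np.sin(u),0*u+z]
        pb=cv2.convexHull(np.r_[w(ring(0,R)),w(ring(30,R))]);cv2.fillPoly(o,[pb],1,shift=4)
        hb,ht=np.zeros_like(o),np.zeros_like(o);cv2.fillPoly(hb,[w(ring(0,R-3))],1,shift=4);cv2.fillPoly(ht,[w(ring(30,R-3))],1,shift=4)
        o[(hb&ht)>0]=0
        L=lambda s,rr,zz:np.c_[0*v+s*7,rr*np.cos(v),30+zz*np.sin(v)]
        A=w(L(-1,R-1,44));B=w(L(1,R-1,44))
        for i in range(len(v)-1): cv2.fillConvexPoly(o,cv2.convexHull(np.array([A[i],A[i+1],B[i],B[i+1]])),1,shift=4)
        return o
    def cost(p):
        o=model(*p);return -(o&m).sum()/(o|m).sum()
    from scipy.optimize import minimize
    rs=[minimize(cost,[*best[3],t],method="Nelder-Mead",options=dict(initial_simplex=[[*best[3],t],[best[3][0]+6,best[3][1],t],[best[3][0],best[3][1]+6,t],[*best[3],t+.2]],maxiter=120)) for t in (-.6,-.2,.2,.6)]
    r=min(rs,key=lambda r:r.fun);return r.x[:2].round(1),np.degrees(r.x[2]).round(1),round(-r.fun,3),best[0].round(1),round(best[2],2),a,m
E
python3 - <<'E'
from h import *
s=readout.get_state();print(s["position"],phi(s),s["joint_pos"])
r=cutter(70,"wrist",(385,-325));print(r[:5])
r2=cutter(62,"wrist",(380,-212));print(r2[:5])
E
```

```text
[ 386.66348845 -327.12550537  208.109877  ] 89.92267793631098 [-7.25674348e-01  2.63634647e-01  1.89648792e+00 -5.88360859e-06
  9.82843351e-01 -2.29511788e+00]
(array([ 434.7, -241.1]), np.float64(-99.3), np.float64(-0.0), np.float64(1.5), 0.71)
(array([ 380.6, -101.1]), np.float64(-81.9), np.float64(-0.0), np.float64(3.4), 0.93)h.py:75: RuntimeWarning: overflow encountered in scalar negative
  o=model(*p);return -(o&m).sum()/(o|m).sum()
```

```bash
sed -i 's/return -(o&m).sum()\/(o|m).sum()/return -float((o\&m).sum())\/float((o|m).sum())/' h.py
python3 - <<'E'
from h import *
s=readout.get_state();print(s["position"])
for D,p in [(70,(386,-325)),(62,(380,-212)),(54,(482,-162))]:
    r=cutter(D,"wrist",p);print(D,r[:5])
for D,p in [(70,(386,-325)),(62,(380,-212)),(54,(482,-162))]:
    r=cutter(D,"scene",p);print("scene",D,r[:5])
E
```

```text
[ 387.01185258 -327.44664131  208.68512833]
70 (array([ 385.7, -322.9]), np.float64(1.9), np.float64(0.886), np.float64(2.5), 0.57)
62 (array([ 379.7, -207.9]), np.float64(-8.5), np.float64(0.913), np.float64(4.5), 0.87)
54 (array([ 482.2, -158.9]), np.float64(16.5), np.float64(0.722), np.float64(4.4), 0.9)
scene 70 (array([ 386.6, -330. ]), np.float64(4.8), np.float64(0.851), np.float64(5.5), 0.82)
scene 62 (array([ 382.4, -214.2]), np.float64(-4.7), np.float64(0.913), np.float64(9.4), 0.83)
scene 54 (array([ 485.5, -168. ]), np.float64(19.4), np.float64(0.887), np.float64(7.2), 0.68)
```

Emit:
carry_out([
  [[-1,1.8,-60,0,0,0.04,85],[-1,1.8,-110,0,0,0.04,85],[-1,1.8,-125,0,0,0.04,85],[-1,1.8,-125,0,0,0.04,85],[-1,1.8,-125,0,0,0.04,85]],
])

```text
t: 43.2
position: [387.3, -326.7, 85.4]
ee_rot: [-0.02, 1.0, -0.001, 0.001]
force: [0.2, -0.6, -0.4]
gripper_width: 85.2
finger_force: 0.0
```

```bash
python3 - <<'E'
from h import *
s=readout.get_state();print(s["position"],s["force"])
r=cutter(70,"wrist",(386,-325));print(r[:5])
a=r[5];r2=cutter(70,"top",(386,-325));print(r2[:5])
m=r[6];a[...,2][cv2.morphologyEx(m,cv2.MORPH_GRADIENT,np.ones((3,3)))>0]=255
show(a,"c70")
E
```

```text
[ 387.26997093 -326.70919755   85.36346436] [ 0.24547035 -0.61721499 -0.38387948]
(array([ 385.7, -323.1]), np.float64(0.3), np.float64(0.929), np.float64(5.5), 0.95)
(array([ 379.4, -203.2]), np.float64(-2.0), np.float64(0.498), np.float64(113.7), 0.76)
```

Emit:
carry_out([
  [[-0.5,3,-30,0,0,-0.02,85],[-0.5,3,-55,0,0,-0.02,85],[-0.5,3,-70,0,0,-0.02,85],[-0.5,3,-80,0,0,-0.02,85],[-0.5,3,-80,0,0,-0.02,85]],
])

```text
t: 44.02
position: [385.6, -322.7, 3.5]
ee_rot: [-0.01, 1.0, 0.0, -0.0]
force: [1.1, -0.4, -0.6]
gripper_width: 85.0
finger_force: 0.0
```

Emit:
carry_out([
  [[0,0,0,0,0,0,62],[0,0,0,0,0,0,62],[0,0,0,0,0,0,62],[0,0,0,0,0,0,62]],
], grip_force=60)

```text
t: 44.52
position: [386.1, -323.1, 5.1]
ee_rot: [-0.01, 1.0, -0.0, 0.001]
force: [-2.2, 1.2, 8.3]
gripper_width: 66.8
finger_force: 64.3
```

Emit:
carry_out([
  [[0,0,20,0,0,0,60],[0,0,70,0,0,0,60],[0,-20,120,0,0,0,60],[0,-50,154,0,0,0,60],[0,-75.5,154,0,0,0,60],[0,-75.5,154,0,0,0,60],[0,-75.5,154,0,0,0,60],[0,-75.5,154,0,0,0,60]],
])

```text
t: 45.52
position: [385.3, -397.0, 157.2]
ee_rot: [-0.01, 1.0, 0.001, -0.001]
force: [-0.1, 0.1, -1.1]
gripper_width: 66.3
finger_force: 67.7
```

```bash
cat > two.py <<'E'
from h import *
import sys
s=readout.get_state();print(s["position"].round(1),round(phi(s),1),s["force"].round(1),round(s["gripper_width"],1),s["joint_pos"].round(2))
a=vision.snapshot("wrist");b=vision.snapshot("scene")
show(np.hstack([a[60:360,100:412],cv2.resize(b[110:250,270:400],(278,300),interpolation=cv2.INTER_CUBIC)]),sys.argv[1])
E
python3 two.py h1
```

```text
[ 385.3 -397.   157.2] 91.2 [-0.1  0.1 -1.1] 66.3 [-0.82  0.4   1.83  0.    0.91 -2.41]
```

View pics/h1.png

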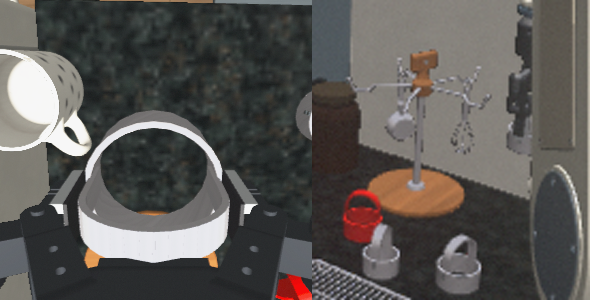

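The wrist crop shows the 70 cutter upright in the jaws, ring at 155,155. The scene crop shows the carousel front clear.

Emit:
carry_out([
  [[25,0,1,0,0,0,60],[45,0,1,0,0,0,60],[60,0,1,0,0,0,60],[75,0,1,0,0,0,60],[90,0,1,0,0,0,60],[99,0,1,0,0,0,60],[99,0,1,0,0,0,60],[99,0,1,0,0,0,60]],
])

```text
t: 46.62
position: [484.2, -398.1, 158.6]
ee_rot: [-0.01, 1.0, 0.0, -0.0]
force: [-0.1, 0.4, -1.1]
gripper_width: 66.7
finger_force: 67.7
```

Emit:
carry_out([
  [[0,0,-6,0,0,0,60],[0,0,-12,0,0,0,60],[0,0,-16,0,0,0,60],[0,0,-20,0,0,0,60],[0,0,-20,0,0,0,60]],
])

```text
t: 47.25
position: [484.5, -398.1, 138.3]
ee_rot: [-0.01, 1.0, 0.0, -0.0]
force: [-0.6, 0.2, -0.5]
gripper_width: 66.3
finger_force: 67.7
```

Emit:
carry_out([
  [[0,0,-2,0,0,0,60],[0,0,-4.5,0,0,0,60],[0,0,-4.5,0,0,0,60]],
])

```text
t: 47.62
position: [484.6, -398.1, 134.1]
ee_rot: [-0.01, 1.0, 0.0, -0.0]
force: [-0.7, 0.4, 0.5]
gripper_width: 65.9
finger_force: 67.7
```

Emit:
carry_out([
  [[0,0,-1,0,0,0,60],[0,0,-2,0,0,0,60],[0,0,-2,0,0,0,60]],
])

```text
t: 48.0
position: [484.6, -398.2, 132.2]
ee_rot: [-0.01, 1.0, 0.0, -0.0]
force: [0.5, -0.3, -0.3]
gripper_width: 66.5
finger_force: 67.7
```

Emit:
carry_out([
  [[0,0,-0.5,0,0,0,70],[0,0,-0.5,0,0,0,84],[0,0,-0.5,0,0,0,84],[0,0,-0.5,0,0,0,84],[0,0,20,0,0,0,84],[0,0,70,0,0,0,84],[0,0,120,0,0,0,84],[0,0,180,0,0,0,84]],
])

```text
t: 49.0
position: [484.1, -397.8, 313.2]
ee_rot: [-0.01, 1.0, 0.001, -0.001]
force: [1.4, -1.4, -0.2]
gripper_width: 83.8
finger_force: 0.0
```

Emit:
carry_out([
  [[40,0,60,0,0,-0.18,50],[70,0,60,0,0,-0.36,50],[100,0.5,60,0,0,-0.54,50],[100,0.5,60,0,0,-0.643,50],[100,0.5,60,0,0,-0.643,50],[100,0.5,60,0,0,-0.643,50]],
])

```text
t: 49.75
position: [584.3, -397.8, 372.3]
ee_rot: [0.306, 0.952, -0.0, -0.0]
force: [-0.2, -0.4, 0.2]
gripper_width: 49.9
finger_force: 0.0
```

```bash
cat > chk.py <<'E'
from h import *
s=readout.get_state();print(s["position"].round(1),"phi",round(phi(s),1),s["force"].round(1),round(s["gripper_width"],1),s["joint_pos"].round(2))
print("hook mod72",hooks())
for cam in ["wrist","scene"]:
    vision.snapshot(cam)
    print(cam,[(round(r["conf"],2),np.round(r["rect"]).astype(int).tolist(),pts(cam,[r["rect"][:2]],140)[0].round().tolist(),pts(cam,[r["rect"][:2]],35)[0].round().tolist()) for r in nets.find_in(cam,"cutter_70")])
E
python3 chk.py
```

```text
[ 584.3 -397.8  372.3] phi 54.4 [-0.2 -0.4  0.2] 49.9 [-0.61  0.43  1.27 -0.    1.45 -1.56]
hook mod72 (np.float64(-35.0), np.int64(1296), np.float64(126.5))
wrist [(0.85, [332, 86, 44, 42], [561.0, -258.0], [570.0, -231.0]), (0.79, [340, 16, 39, 32], [500.0, -209.0], [492.0, -169.0]), (0.74, [204, 101, 62, 56], [482.0, -402.0], [468.0, -413.0])]
scene [(0.91, [305, 226, 19, 22], [373.0, -26.0], [475.0, -170.0]), (0.88, [340, 231, 24, 29], [294.0, -68.0], [380.0, -220.0]), (0.76, [345, 169, 15, 20], [505.0, -439.0], [635.0, -671.0]), (0.7, [294, 209, 15, 18], [452.0, -80.0], [571.0, -235.0])]
```

Emit:
carry_out([
  [[0.5,0,0,0,0,-0.18,50],[0.5,0,0,0,0,-0.36,50],[0.5,0,0,0,0,-0.54,50],[0.5,0,-20,0,0,-0.72,50],[0.5,0,-40,0,0,-0.9,50],[0.5,0,-60,0,0,-1.08,50],[0.5,0,-80,0,0,-1.251,50],[0.5,0,-80,0,0,-1.251,50]],
])

```text
t: 51.0
position: [584.2, -397.2, 290.5]
ee_rot: [0.805, 0.593, -0.001, -0.002]
force: [0.1, -0.7, 0.3]
gripper_width: 49.9
finger_force: 0.0
```

Emit:
carry_out([
  [[0,0,-30,0,0,0,50],[0,0,-55,0,0,0,50],[0,0,-63,0,0,0,50],[0,0,-63,0,0,0,50],[0,0,-63,0,0,0,6],[0,0,-63,0,0,0,6],[0,0,-63,0,0,0,6],[0,0,-63,0,0,0,6]],
], grip_force=50)

```text
t: 52.0
position: [584.4, -397.7, 230.8]
ee_rot: [0.806, 0.592, -0.0, -0.0]
force: [-5.7, 2.0, 6.1]
gripper_width: 12.6
finger_force: 51.4
```

Emit:
carry_out([
  [[0,0,0,0,0,0,6],[0,0,0,0,0,0,6]],
])

```text
t: 52.25
position: [584.4, -397.7, 230.8]
ee_rot: [0.806, 0.592, -0.0, -0.0]
force: [-6.2, 2.1, 6.0]
gripper_width: 12.6
finger_force: 51.4
```

Turning +71.5° gently, with the cutter hanging on the carousel.

Emit:
carry_out([
  [[0,0,0,0,0,0.03,6],[0,0,0,0,0,0.09,6],[0,0,0,0,0,0.18,6],[0,0,0,0,0,0.28,6],[0,0,0,0,0,0.38,6],[0,0,0,0,0,0.48,6],[0,0,0,0,0,0.58,6],[0,0,0,0,0,0.68,6]],
])

```text
t: 53.25
position: [585.1, -397.6, 230.8]
ee_rot: [0.561, 0.828, 0.0, 0.0]
force: [-2.2, 2.6, 4.4]
gripper_width: 12.5
finger_force: 51.2
```

Emit:
carry_out([
  [[0,0,0,0,0,0.1,6],[0,0,0,0,0,0.2,6],[0,0,0,0,0,0.3,6],[0,0,0,0,0,0.4,6],[0,0,0,0,0,0.48,6],[0,0,0,0,0,0.54,6],[0,0,0,0,0,0.568,6],[0,0,0,0,0,0.568,6]],
])

```text
t: 54.25
position: [585.6, -397.3, 230.8]
ee_rot: [0.308, 0.952, 0.0, 0.001]
force: [-0.7, 3.4, 6.3]
gripper_width: 12.9
finger_force: 51.3
```

Emit:
carry_out([
  [[0,0,0,0,0,0,6],[0,0,0,0,0,0,50],[0,0,0,0,0,0,50],[0,0,0,0,0,0,50],[0,0,50,0,0,0,50],[0,0,110,0,0,0,50],[0,0,150,0,0,0,50],[0,0,150,0,0,0,50]],
])

```text
t: 55.25
position: [586.5, -398.8, 384.1]
ee_rot: [0.308, 0.951, -0.001, 0.004]
force: [0.7, 0.1, 0.1]
gripper_width: 50.2
finger_force: 0.0
```

Emit:
carry_out([
  [[0,0,0,0,0,0,50],[0,0,0,0,0,0,50]],
])

```text
t: 55.5
position: [584.5, -397.4, 377.1]
ee_rot: [0.308, 0.951, 0.0, -0.002]
force: [-0.1, -0.0, -0.4]
gripper_width: 50.0
finger_force: 0.0
```

```bash
python3 chk.py
```

```text
[ 584.5 -397.4  377.1] phi 54.1 [-0.1 -0.  -0.4] 50.0 [-0.61  0.43  1.26 -0.    1.46 -1.56]
hook mod72 (np.float64(-35.5), np.int64(1285), np.float64(100.0))
wrist [(0.94, [184, 189, 54, 53], [557.0, -498.0], [564.0, -536.0]), (0.75, [330, 87, 40, 44], [562.0, -259.0], [571.0, -233.0]), (0.68, [336, 18, 36, 36], [499.0, -211.0], [490.0, -171.0])]
scene [(0.87, [304, 228, 19, 24], [368.0, -14.0], [470.0, -155.0]), (0.84, [341, 157, 20, 20], [584.0, -538.0], [732.0, -791.0]), (0.8, [340, 231, 20, 30], [295.0, -66.0], [381.0, -218.0]), (0.76, [292, 210, 15, 20], [454.0, -73.0], [574.0, -227.0])]
```

Emit:
carry_out([
  [[-40,35,0,0,0,0.15,85],[-85,75,-30,0,0,0.3,85],[-125,115,-70,0,0,0.45,85],[-165,150,-120,0,0,0.504,85],[-203,186,-170,0,0,0.504,85],[-203,186,-220,0,0,0.504,85],[-203,186,-260,0,0,0.504,85],[-203,186,-277,0,0,0.504,85]],
])

```text
t: 56.75
position: [380.1, -210.4, 99.7]
ee_rot: [0.061, 0.998, 0.001, -0.002]
force: [-0.5, 0.4, -0.0]
gripper_width: 85.0
finger_force: 0.0
```

Emit:
carry_out([
  [[0,0,0,0,0,0,85],[0,0,0,0,0,0,85],[0,0,0,0,0,0,85]],
])

```text
t: 57.12
position: [383.0, -212.2, 103.3]
ee_rot: [0.061, 0.998, -0.001, 0.001]
force: [-0.1, 0.3, -0.9]
gripper_width: 85.2
finger_force: 0.0
```

```bash
python3 - <<'E'
from h import *
s=readout.get_state();print(s["position"],phi(s),s["force"].round(1))
for D in (62,54,70): print(D,cutter(D,"wrist",(380,-211))[:5])
E
```

```text
[ 383.00927852 -212.24459952  103.30461492] 83.01651497834442 [-0.1  0.3 -0.9]
62 (array([ 379.7, -208.6]), np.float64(-9.8), np.float64(0.927), np.float64(6.3), 0.58)
54 (array([ 378.8, -205. ]), np.float64(0.3), np.float64(0.575), np.float64(7.5), 0.92)
70 (array([ 379.8, -203.6]), np.float64(-4.2), np.float64(0.558), np.float64(5.7), 0.95)
```

Emit:
carry_out([
  [[-1.8,2,-30,0,0,-0.042,85],[-1.8,2,-65,0,0,-0.042,85],[-1.8,2,-85,0,0,-0.042,85],[-1.8,2,-95,0,0,-0.042,85],[-1.8,2,-96,0,0,-0.042,85],[-1.8,2,-96,0,0,-0.042,85]],
])

```text
t: 58.18
position: [380.7, -210.0, 6.8]
ee_rot: [0.082, 0.997, -0.0, 0.0]
force: [0.3, 0.4, 0.1]
gripper_width: 85.0
finger_force: 0.0
```

Emit:
carry_out([
  [[0,0,0,0,0,0,54],[0,0,0,0,0,0,54],[0,0,0,0,0,0,54],[0,0,0,0,0,0,54],[0,0,0,0,0,0,54]],
], grip_force=60)

```text
t: 58.8
position: [380.9, -210.0, 7.9]
ee_rot: [0.082, 0.997, -0.0, 0.001]
force: [-3.4, 3.1, 22.0]
gripper_width: 58.5
finger_force: 59.2
```

Emit:
carry_out([
  [[0,0,20,0,0,0,52],[0,0,70,0,0,0,52],[0,-20,120,0,0,0.1,52],[2,-75,154,0,0,0.17,52],[4,-130,154,0,0,0.17,52],[4,-188.5,154,0,0,0.17,52],[4,-188.5,154,0,0,0.17,52],[4,-188.5,154,0,0,0.17,52]],
])

```text
t: 59.8
position: [383.7, -397.7, 160.0]
ee_rot: [-0.003, 1.0, 0.0, -0.0]
force: [-0.6, 0.2, -0.9]
gripper_width: 58.1
finger_force: 64.5
```

Emit:
carry_out([
  [[0,0,0,0,0,0,52],[0,0,0,0,0,0,52]],
])

```text
t: 60.05
position: [384.5, -397.2, 160.3]
ee_rot: [-0.004, 1.0, 0.0, -0.0]
force: [-0.1, 0.3, 0.0]
gripper_width: 58.3
finger_force: 64.5
```

```bash
python3 chk.py
```

```text
[ 384.5 -397.2  160.3] phi 90.4 [-0.1  0.3  0. ] 58.3 [-0.82  0.39  1.83  0.    0.91 -2.4 ]
hook mod72 (np.float64(-36.0), np.int64(0), np.float64(0.0))
wrist [(0.89, [469, 268, 78, 65], [419.0, -250.0], [479.0, -162.0]), (0.67, [254, 245, 125, 146], [403.0, -397.0], [454.0, -397.0]), (0.6, [391, 354, 48, 47], [491.0, -294.0], [594.0, -232.0]), (0.55, [113, 378, 20, 13], [515.0, -505.0], [632.0, -568.0])]
scene [(0.84, [304, 225, 19, 24], [376.0, -28.0], [479.0, -172.0]), (0.65, [294, 211, 14, 21], [447.0, -72.0], [565.0, -226.0]), (0.62, [341, 158, 15, 19], [576.0, -527.0], [722.0, -778.0])]
```

Emit:
carry_out([
  [[25,0,1,0,0,0,52],[45,0,1,0,0,0,52],[60,0,1,0,0,0,52],[75,0,1,0,0,0,52],[90,0,1,0,0,0,52],[99.5,0,1,0,0,0,52],[99.5,0,1,0,0,0,52],[99.5,0,1,0,0,0,52]],
])

```text
t: 61.3
position: [483.4, -398.1, 161.1]
ee_rot: [-0.003, 1.0, 0.0, -0.0]
force: [-0.2, -0.5, -1.2]
gripper_width: 57.7
finger_force: 64.5
```

Emit:
carry_out([
  [[0,0,-6,0,0,0,52],[0,0,-12,0,0,0,52],[0,0,-17,0,0,0,52],[0,0,-22,0,0,0,52],[0,0,-22,0,0,0,52]],
])

```text
t: 61.92
position: [483.6, -398.0, 138.6]
ee_rot: [-0.003, 1.0, 0.0, -0.0]
force: [1.3, -0.1, -0.5]
gripper_width: 57.9
finger_force: 64.5
```

Emit:
carry_out([
  [[0,0,-1.5,0,0,0,52],[0,0,-3.5,0,0,0,52],[0,0,-3.5,0,0,0,52]],
])

```text
t: 62.3
position: [483.8, -398.2, 135.7]
ee_rot: [-0.003, 1.0, 0.0, -0.0]
force: [-0.8, 0.5, -0.9]
gripper_width: 58.1
finger_force: 64.5
```

Emit:
carry_out([
  [[0,0,-1.5,0,0,0,52],[0,0,-1.5,0,0,0,60],[0,0,-1.5,0,0,0,76],[0,0,-1.5,0,0,0,76],[0,0,-1.5,0,0,0,76],[0,0,40,0,0,0,76],[0,0,100,0,0,0,76],[0,0,160,0,0,0,76]],
])

```text
t: 63.3
position: [483.6, -398.0, 297.3]
ee_rot: [-0.003, 1.0, 0.0, -0.0]
force: [-0.0, -0.5, 0.9]
gripper_width: 76.1
finger_force: 0.0
```

Emit:
carry_out([
  [[30,0,50,0,0,-0.18,50],[60,0,80,0,0,-0.36,50],[90,0,80,0,0,-0.54,50],[101,0.5,80,0,0,-0.72,50],[101,0.5,80,0,0,-0.9,50],[101,0.5,80,0,0,-1.08,50],[101,0.5,80,0,0,-1.26,50],[101,0.5,80,0,0,-1.44,50]],
])

```text
t: 64.3
position: [584.8, -397.6, 375.6]
ee_rot: [0.659, 0.752, 0.0, -0.0]
force: [-0.2, 0.0, 0.7]
gripper_width: 50.3
finger_force: 0.0
```

Emit:
carry_out([
  [[0,0,0,0,0,-0.18,50],[0,0,0,0,0,-0.36,50],[0,0,0,0,0,-0.54,50],[0,0,0,0,0,-0.72,50],[0,0,0,0,0,-0.9,50],[0,0,0,0,0,-1.08,50],[0,0,0,0,0,-1.26,50],[0,0,0,0,0,-1.44,50]],
])

```text
t: 65.3
position: [584.8, -397.6, 375.6]
ee_rot: [0.991, 0.131, -0.0, -0.0]
force: [0.2, -0.1, 0.2]
gripper_width: 50.1
finger_force: 0.0
```

Emit:
carry_out([
  [[0,0,0,0,0,-0.18,50],[0,0,0,0,0,-0.36,50],[0,0,0,0,0,-0.54,50],[0,0,0,0,0,-0.72,50],[0,0,0,0,0,-0.895,50],[0,0,0,0,0,-0.895,50],[0,0,0,0,0,-0.895,50],[0,0,0,0,0,-0.895,50]],
])

```text
t: 66.3
position: [584.8, -397.7, 375.7]
ee_rot: [0.952, -0.308, 0.0, -0.0]
force: [0.8, -0.1, -0.0]
gripper_width: 50.1
finger_force: 0.0
```

```bash
python3 chk.py
```

```text
[ 584.8 -397.7  375.7] phi -125.8 [ 0.8 -0.1 -0. ] 50.1 [-0.61  0.43  1.26  0.    1.45  1.58]
hook mod72 (np.float64(-35.5), np.int64(1336), np.float64(133.0))
wrist [(0.71, [184, 210, 41, 39], [588.0, -277.0], [574.0, -234.0]), (0.69, [324, 143, 57, 53], [551.0, -491.0], [527.0, -505.0]), (0.58, [295, 224, 44, 47], [477.0, -395.0], [433.0, -384.0])]
scene [(0.77, [346, 170, 20, 26], [500.0, -437.0], [629.0, -669.0]), (0.65, [303, 227, 16, 26], [373.0, -17.0], [476.0, -159.0]), (0.57, [342, 156, 14, 16], [585.0, -545.0], [732.0, -799.0]), (0.54, [294, 211, 15, 22], [445.0, -70.0], [563.0, -223.0])]
```

Emit:
carry_out([
  [[0,0,-50,0,0,0,50],[0,0,-100,0,0,0,50],[0,0,-130,0,0,0,50],[0,0,-145.5,0,0,0,50],[0,0,-145.5,0,0,0,50],[0,0,-145.5,0,0,0,6],[0,0,-145.5,0,0,0,6],[0,0,-145.5,0,0,0,6]],
], grip_force=50)

```text
t: 67.55
position: [586.1, -397.7, 232.3]
ee_rot: [0.951, -0.308, 0.002, -0.0]
force: [1.7, 3.0, 6.3]
gripper_width: 12.7
finger_force: 51.4
```

Emit:
carry_out([
  [[0,0,0,0,0,0,6],[0,0,0,0,0,0,6],[0,0,0,0,0,0,6]],
])

```text
t: 67.92
position: [586.0, -397.7, 232.3]
ee_rot: [0.951, -0.308, 0.002, 0.0]
force: [2.0, 2.5, 6.3]
gripper_width: 13.0
finger_force: 51.4
```

Emit:
carry_out([
  [[0,0,0,0,0,0.03,6],[0,0,0,0,0,0.09,6],[0,0,0,0,0,0.18,6],[0,0,0,0,0,0.28,6],[0,0,0,0,0,0.38,6],[0,0,0,0,0,0.48,6],[0,0,0,0,0,0.58,6],[0,0,0,0,0,0.68,6]],
])

```text
t: 68.92
position: [586.4, -396.6, 232.3]
ee_rot: [1.0, 0.028, 0.002, -0.0]
force: [2.3, 7.7, 7.1]
gripper_width: 12.7
finger_force: 51.5
```

Emit:
carry_out([
  [[0,0,0,0,0,0.1,6],[0,0,0,0,0,0.2,6],[0,0,0,0,0,0.3,6],[0,0,0,0,0,0.4,6],[0,0,0,0,0,0.48,6],[0,0,0,0,0,0.55,6],[0,0,0,0,0,0.577,6],[0,0,0,0,0,0.577,6]],
])

```text
t: 69.92
position: [586.1, -395.7, 232.2]
ee_rot: [0.951, 0.31, 0.001, -0.001]
force: [0.9, 8.7, 8.2]
gripper_width: 12.9
finger_force: 51.7
```

Emit:
carry_out([
  [[0,0,0,0,0,0,6],[0,0,0,0,0,0,50],[0,0,0,0,0,0,50],[0,0,0,0,0,0,50],[0,0,50,0,0,0,50],[0,0,110,0,0,0,50],[0,0,145,0,0,0,50],[0,0,145,0,0,0,50]],
])

```text
t: 70.92
position: [585.9, -398.9, 379.4]
ee_rot: [0.951, 0.31, 0.002, 0.003]
force: [-0.0, -0.4, 0.3]
gripper_width: 50.1
finger_force: 0.0
```

Emit:
carry_out([
  [[0,0,0,0,0,0,50],[0,0,0,0,0,0,50],[0,0,0,0,0,0,50]],
])

```text
t: 71.3
position: [584.5, -397.5, 373.7]
ee_rot: [0.951, 0.31, -0.001, -0.001]
force: [-0.4, -0.1, 1.1]
gripper_width: 50.0
finger_force: 0.0
```

```bash
python3 chk.py
```

```text
[ 584.5 -397.5  373.7] phi -53.9 [-0.4 -0.1  1.1] 50.0 [-0.61  0.43  1.26 -0.    1.45  0.33]
hook mod72 (np.float64(-35.5), np.int64(1184), np.float64(137.5))
wrist [(0.75, [169, 98, 43, 40], [589.0, -259.0], [576.0, -232.0]), (0.59, [297, 222, 43, 48], [553.0, -499.0], [530.0, -537.0]), (0.56, [325, 141, 52, 50], [665.0, -458.0], [672.0, -484.0]), (0.28, [254, 143, 221, 186], [607.0, -382.0], [598.0, -388.0])]
scene [(0.8, [294, 212, 14, 21], [442.0, -69.0], [559.0, -222.0]), (0.76, [344, 155, 16, 24], [584.0, -562.0], [732.0, -820.0]), (0.51, [310, 157, 16, 8], [675.0, -460.0], [841.0, -696.0])]
```

Emit:
carry_out([
  [[-20,30,0,0,0,0.18,75],[-40,60,0,0,0,0.36,75],[-60,100,0,0,0,0.54,75],[-80,140,-40,0,0,0.72,75],[-100,180,-80,0,0,0.9,75],[-102,220,-100,0,0,1.08,75],[-102,235,-120,0,0,1.26,75],[-102,235,-140,0,0,1.44,75]],
])

```text
t: 72.55
position: [482.9, -161.5, 235.0]
ee_rot: [0.507, 0.862, 0.0, 0.0]
force: [0.1, -0.0, 0.4]
gripper_width: 74.7
finger_force: 0.0
```

Emit:
carry_out([
  [[0,0,-40,0,0,0.18,75],[0,0,-80,0,0,0.36,75],[0,0,-110,0,0,0.54,75],[0,0,-130,0,0,0.72,75],[0,0,-130,0,0,0.9,75],[0,0,-130,0,0,1.08,75],[0,0,-130,0,0,1.26,75],[0,0,-130,0,0,1.37,75]],
])

```text
t: 73.55
position: [483.1, -162.8, 105.4]
ee_rot: [-0.151, 0.989, -0.0, 0.0]
force: [0.1, 0.2, 0.0]
gripper_width: 75.1
finger_force: 0.0
```

Emit:
carry_out([
  [[0,0,0,0,0,0,75],[0,0,0,0,0,0,75],[0,0,0,0,0,0,75]],
])

```text
t: 73.92
position: [482.9, -162.7, 105.3]
ee_rot: [-0.148, 0.989, -0.0, 0.0]
force: [-0.1, 0.5, 0.8]
gripper_width: 75.4
finger_force: 0.0
```

```bash
python3 - <<'E'
from h import *
s=readout.get_state();print(s["position"],phi(s),s["force"].round(1),s["joint_pos"].round(2))
for D in (54,54): print(D,cutter(D,"wrist",(482,-162))[:5])
E
```

```text
[ 482.90437357 -162.73702129  105.26538394] 107.01281010934804 [-0.1  0.5  0.8] [-0.35  0.43  1.96  0.    0.76 -2.22]
54 (array([ 482.1, -160.4]), np.float64(15.6), np.float64(0.912), np.float64(5.1), 0.67)
54 (array([ 481.9, -160.4]), np.float64(12.2), np.float64(0.921), np.float64(4.4), 0.56)
```

Emit:
carry_out([
  [[-0.5,2,-30,0,0,-0.025,75],[-0.5,2,-65,0,0,-0.025,75],[-0.5,2,-85,0,0,-0.025,75],[-0.5,2,-95,0,0,-0.025,75],[-0.5,2,-96,0,0,-0.025,75],[-0.5,2,-96,0,0,-0.025,75]],
])

```text
t: 74.88
position: [482.9, -160.9, 9.9]
ee_rot: [-0.136, 0.991, -0.0, 0.0]
force: [-0.9, 0.2, 0.4]
gripper_width: 75.0
finger_force: 0.0
```

Emit:
carry_out([
  [[0,0,0,0,0,0,46],[0,0,0,0,0,0,46],[0,0,0,0,0,0,46],[0,0,0,0,0,0,46],[0,0,0,0,0,0,46]],
], grip_force=60)

```text
t: 75.5
position: [482.9, -160.9, 11.0]
ee_rot: [-0.136, 0.991, -0.0, 0.001]
force: [-3.4, 1.3, 16.2]
gripper_width: 49.7
finger_force: 59.2
```

Emit:
carry_out([
  [[0,0,20,0,0,0,44],[-10,0,70,0,0,0,44],[-50,-10,115,0,0,-0.1,44],[-98,-40,140,0,0,-0.2,44],[-98,-100,154,0,0,-0.26,44],[-98,-160,154,0,0,-0.26,44],[-98,-210,154,0,0,-0.26,44],[-98,-237.5,154,0,0,-0.26,44]],
])

```text
t: 76.5
position: [384.1, -400.9, 163.9]
ee_rot: [-0.006, 1.0, -0.001, 0.001]
force: [-0.5, 0.7, -1.2]
gripper_width: 49.2
finger_force: 62.3
```

Emit:
carry_out([
  [[0,0,0,0,0,0,44],[0,0,0,0,0,0,44],[0,0,0,0,0,0,44]],
])

```text
t: 76.88
position: [384.3, -397.0, 163.3]
ee_rot: [-0.007, 1.0, 0.0, -0.0]
force: [0.5, 0.7, -0.1]
gripper_width: 49.8
finger_force: 62.3
```

```bash
python3 chk.py; python3 - <<'E'
from h import *
s=readout.get_state();vision.snapshot("wrist")
# held cutter: shift model to its height by temporarily moving the view
z0=s["position"][2]-10.5
import h
c=dict(cal("wrist"));V=np.array(c["view"]).copy();V[:3,3]+=V[:3,:3]@[0,0,z0];c["view"]=V
h.cal=lambda cam:c
print(cutter(54,"wrist",s["position"][:2])[:5])
E
```

```text
[ 384.3 -397.   163.3] phi 90.8 [ 0.5  0.7 -0.1] 49.8 [-0.82  0.39  1.83  0.    0.92 -2.41]
hook mod72 (np.float64(-36.0), np.int64(0), np.float64(0.0))
wrist [(0.84, [386, 348, 56, 52], [488.0, -295.0], [587.0, -235.0]), (0.61, [256, 249, 104, 134], [407.0, -395.0], [459.0, -393.0]), (0.57, [116, 376, 17, 13], [517.0, -503.0], [634.0, -564.0])]
scene [(0.76, [294, 211, 16, 21], [446.0, -74.0], [564.0, -227.0]), (0.59, [311, 158, 12, 5], [664.0, -454.0], [828.0, -689.0]), (0.49, [343, 155, 19, 20], [590.0, -564.0], [739.0, -823.0]), (0.41, [370, 176, 11, 6], [410.0, -436.0], [520.0, -667.0])]
(array([ 383.8, -397.6]), np.float64(7.9), np.float64(0.919), np.float64(1.9), 0.62)
```

Emit:
carry_out([
  [[25,-0.5,1,0,0,0,44],[45,-0.5,1,0,0,0,44],[60,-0.5,1,0,0,0,44],[75,-0.5,1,0,0,0,44],[90,-0.5,1,0,0,0,44],[99.5,-0.5,1,0,0,0,44],[99.5,-0.5,1,0,0,0,44],[99.5,-0.5,1,0,0,0,44]],
])

```text
t: 78.28
position: [483.4, -398.6, 164.1]
ee_rot: [-0.007, 1.0, 0.0, -0.0]
force: [-0.1, 0.1, -0.7]
gripper_width: 49.4
finger_force: 62.3
```

Emit:
carry_out([
  [[0,0,-6,0,0,0,44],[0,0,-12,0,0,0,44],[0,0,-17,0,0,0,44],[0,0,-22,0,0,0,44],[0,0,-22,0,0,0,44]],
])

```text
t: 78.9
position: [483.6, -398.5, 141.6]
ee_rot: [-0.007, 1.0, 0.0, -0.0]
force: [0.7, -0.1, -0.6]
gripper_width: 49.6
finger_force: 62.3
```

Emit:
carry_out([
  [[0,0,-1.5,0,0,0,44],[0,0,-3.5,0,0,0,44],[0,0,-3.5,0,0,0,44]],
])

```text
t: 79.28
position: [483.8, -398.7, 138.6]
ee_rot: [-0.007, 1.0, 0.0, -0.0]
force: [-0.4, 0.3, -0.5]
gripper_width: 49.5
finger_force: 62.3
```

Releasing, then backing up and away.

Emit:
carry_out([
  [[0,0,-1.5,0,0,0,44],[0,0,-1.5,0,0,0,54],[0,0,-1.5,0,0,0,68],[0,0,-1.5,0,0,0,68],[0,0,-1.5,0,0,0,68],[0,0,40,0,0,0,68],[0,0,100,0,0,0,68],[0,0,160,0,0,0,68]],
])

```text
t: 80.28
position: [483.6, -398.5, 300.2]
ee_rot: [-0.007, 1.0, 0.0, -0.0]
force: [0.6, -1.1, 0.9]
gripper_width: 68.0
finger_force: 0.0
```

Emit:
carry_out([
  [[30,0,50,0,0,-0.18,50],[60,0,80,0,0,-0.36,50],[90,0,80,0,0,-0.54,50],[101,0,80,0,0,-0.6,50],[101,0,80,0,0,-0.6,50],[101,0,80,0,0,-0.6,50],[101,0,80,0,0,-0.6,50]],
])

```text
t: 81.15
position: [584.3, -398.8, 378.9]
ee_rot: [0.289, 0.957, -0.0, -0.0]
force: [0.3, -0.0, -0.4]
gripper_width: 50.4
finger_force: 0.0
```

```bash
python3 chk.py; python3 - <<'E'
from h import *
a,b=biscuits("scene",61,150)
for x in b: print(x)
for q in ["biscuit_70","lemon","garlic"]: print(q,[(round(r["conf"],2),np.round(r["rect"]).astype(int).tolist()) for r in nets.find_in("scene",q)])
E
```

```text
[ 584.3 -398.8  378.9] phi 56.4 [ 0.3 -0.  -0.4] 50.4 [-0.62  0.43  1.25 -0.    1.46 -1.6 ]
hook mod72 (np.float64(-35.5), np.int64(1267), np.float64(177.5))
wrist [(0.68, [250, 231, 50, 47], [666.0, -459.0], [702.0, -485.0]), (0.68, [334, 90, 43, 40], [562.0, -259.0], [571.0, -232.0]), (0.62, [186, 186, 45, 55], [560.0, -496.0], [568.0, -532.0]), (0.62, [209, 96, 42, 45], [479.0, -398.0], [466.0, -408.0]), (0.47, [253, 172, 209, 197], [595.0, -406.0], [612.0, -417.0])]
scene [(0.7, [308, 152, 14, 13], [712.0, -500.0], [886.0, -745.0]), (0.7, [342, 156, 16, 19], [587.0, -553.0], [735.0, -809.0]), (0.62, [294, 211, 15, 24], [446.0, -72.0], [564.0, -225.0]), (0.49, [345, 169, 19, 20], [506.0, -438.0], [637.0, -670.0])]
(np.int32(986), [205.3, 71.7], -28802.8, 32471.6, 1262.1, 527635.2)
(np.int32(600), [319.8, 200.3], 522.5, -312.6, 144.8, 154.9)
(np.int32(769), [149.6, 228.4], 811.1, 186.6, 92.7, 262.9)
(np.int32(275), [55.3, 237.2], 957.5, 413.2, 66.1, 82.3)
(np.int32(295), [186.7, 262.1], 569.6, 219.7, 48.0, 83.1)
(np.int32(749), [159.7, 316.4], 455.3, 374.1, 59.2, 102.7)
(np.int32(1598), [278.0, 364.5], 192.8, 285.9, 63.4, 155.5)
biscuit_70 [(0.64, [160, 324, 28, 15]), (0.6, [159, 316, 28, 19]), (0.6, [346, 168, 18, 23]), (0.49, [158, 307, 22, 13]), (0.47, [162, 318, 25, 15])]
lemon [(0.86, [186, 262, 15, 15])]
garlic [(0.54, [161, 325, 37, 18]), (0.33, [311, 163, 36, 62])]
```

```bash
python3 - <<'E'
from h import *
b=vision.snapshot("scene");n=cv2.resize(b[275:365,110:200],(260,260),interpolation=cv2.INTER_CUBIC);o=cv2.imread("pics/w8.png")[:,260:520]
d=cv2.absdiff(n,o).max(2);print("diff max in tree",d[50:190,90:210].max(),d[50:190,90:210].mean().round(2))
t0=cv2.imread("pics/scene.png");print("garlic diff",cv2.absdiff(b,t0)[225:248,228:248].mean(), "red cutter",cv2.absdiff(b,t0)[200:223,286:302].mean())
E
```

```text
diff max in tree 8 1.42
garlic diff 2.18768115942029 red cutter 10.78804347826087
```

Emit:
carry_out([
  [[-40,0,40,0,0,0,50],[-80,10,60,0,0,0,50],[-80,10,60,0,0,0,50],[-80,10,60,0,0,0,50]],
])

```text
t: 82.15
position: [505.1, -388.7, 438.5]
ee_rot: [0.289, 0.957, 0.0, 0.0]
force: [0.1, 0.2, -1.1]
gripper_width: 50.0
finger_force: 0.0
```

The tree hasn't changed since it was built, the bystanders haven't moved, and all three cutters are hanging. Handing the job in.

```bash
python3 -c "
from h import *
print(order.finish_job())"
```

```text
the job is handed in; nothing more can be done
None
```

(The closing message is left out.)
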